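# Unclip the top reservoir liner from a nested stack and clip it into its holder

### The job

Fit a fresh liner in the empty reservoir holder: take the top one of the nested white liners by its tab, raising the tab end first so that its flange slips out from under the lip of the liner below, without lifting, tipping or dragging the rest of the stack. Put it in the holder flange-end first, under the lip of the high wall, and press its tab end down gently until it lies flat and clicks under the spring catch of the low wall. Let go and leave the other things on the bench where they are.

Things in the scene. Friction and masses are not known exactly. Their poses are not given: they have to be found in the camera images.
- liner_top: Uppermost of 3 alike nested white plastic trough liners, 40-85 g. Origin: centre of underside; x from tab end to lip end, z up. Walls 2 mm, sloping out 22 deg: floor 92 x 46 mm, rim 129 (x) x 83 (y) mm at z 46. A flange (z 14.2 to 16.7) runs round the outside to x +59.3/-59.5, y +-36.2 mm. Four corner posts inside up to z 26 carry the liner above.
- liner_top_tab (a point): Centre of the top liner's grip tab, at x -72.5, z 53.4 mm of the liner. The tab is a flat plate 38 mm wide, 8 mm thick, rising out of the -x rim and leaning outward 35 deg from vertical (top toward -x); its upper edge is 7 mm above this point along the slope. The next tab, 26 mm straight below, lets fingers straddle this one at most 19 mm deep from its upper edge.
- liner_top_flange (a point): Outer upper edge of the top liner's flange at the lip end, mid-width, at x +59.3, z 16.7 mm of the liner. In the stack it lies 0.8 mm under the lip of the liner below and 4.4 mm beyond its edge, with 1.4 mm play along x, so a straight lift takes the others along. Free by raising the tab end 10 to 20 deg about this edge, then drawing about 10 mm toward the tab end, then lifting.
- liner_next: The liner under the top one: same shape, axes and origin, 26 mm lower. It must stay in the stack.
- liner_next_lip (a point): Lower inner edge of the next liner's lip, mid-width, at x +54.9, z 43.5 mm of that liner: a 2.5 mm thick, 52 mm wide ledge that points inward (-x) from the rim at the +x end. Every liner has one; there is none at the tab end.
- liner_bottom: The lowest liner of the stack: same shape, axes and origin, loose on the worktop.
- holder: Grey holder for one liner, fixed, 140 x 96 x 32 mm. Origin: centre of underside; x from its low near wall to its high far wall. Inner floor at z 8; inner faces: far wall x +60.8 (32 high), near wall x -61 (22 high), sides y +-38.2 (22 high). Seated, the liner's origin is 8 mm above this origin, axes agreeing, tab over the near wall.
- holder_lip (a point): Lower inner edge of the lip on the holder's far wall, mid-width, at x +56, z 26.2 mm of the holder; lip 2.5 mm thick, 54 mm wide. The seated liner's flange lies 1.5 mm under it. Put the liner in with its tab end 8 to 12 deg high, flange end down on the inner floor, push it under the lip up to the wall, then lay it flat; pressed straight down it stands on the lip.
- catch (a joint): Spring catch in the middle of the holder's low near wall, m: 0 = sprung in (rest), up to 0.007 = pushed out, away from the liner. It holds the liner's tab-end flange down; pressing the tab end down with about 8 to 15 N makes the flange ride over the ramp until it clicks home and the catch springs back. The thin liner never needs more than 20 N and must not be forced.
- catch_nose (a point): Lower inner edge of the catch's nose, mid-width, at x -56.2, z 25.4 mm of the holder when sprung in. The nose is 26 mm wide with a steep ramp on top that rises outward to x -62, z 35 mm; a thumb plate behind it ends at z 42 mm. The seated liner's flange lies 0.7 mm under the nose.
- beaker: Small glass beaker, 57 x 53 x 70 mm, bystander. Origin under its centre.
- bottle_blue: Small capped bottle, 48 mm across, 97 mm high, bystander. Origin under its centre.
- timer: White bench timer, 62 x 62 x 18 mm, bystander. Origin under its centre.
- dish: Closed petri dish, 91 mm across, 15 mm high, bystander. Origin under its centre.

How it is judged:
By the outcome, as a careful person would: the job done as asked, in the order asked, and still so for the second after the job is handed in, with the robot touching nothing.
It also fails if it takes over 45 s, if anything falls off the work surface, if the arm or the gripper's body presses on something with over 40 N, if the wrist force passes 120 N, or if a joint passes its speed limit or range.

### The arm

A 6-joint arm with a two-finger parallel gripper is mounted at the origin on a cart in front of the work surface, level with it; the furniture and walls round the work are solid. World frame = base frame: x ahead of the robot, y to its left, z up, the work surface at z = 0. Lengths are in m, angles in rad, forces in N, time in s.
With the tool pointing down it reaches from about 0.375 to 0.9 m from the base axis. Payload 3.1 kg.
Tool frame: the origin (TCP) lies between the finger pads; the fingertips stand 22 mm ahead of it and the grasp point (between the pads) lies 3 mm ahead of it; z points along the fingers, y is the line along which they close (so a half turn about z gives the same grasp; the last joint's range is limited). The gripper opens to 87 mm and grips with 3 to 60 N. Pads are 19 mm wide; open, the fingers measure 117 mm over their backs; the gripper's body (75 mm by 190 mm) begins 51 mm behind the grasp point.
Start: joints at [0.567, 0.527, 1.433, -0, 1.181, -0.178], TCP at [0.459, 0.424, 0.214] pointing down, gripper open.
Joint ranges: [-3.08, 3.08], [-0.75, 2.2], [0.22, 2.44], [-1.43, 4.57], [0, 2.65], [-2.85, 2.85]. Speed limits (rad/s): [2.79, 2.79, 3.14, 3.14, 3.14, 3.14].

### API

Orientations are given as a unit quaternion [x, y, z, w].
In Python, from rig import robot gives the robot as it stands.
- The arm moves only by the tool move_arm, never from a script. Its argument "series" is text: rows parted by semicolons, each of 6 numbers parted by spaces: the shift along the tool's x, y, z in mm, then the turn, a rotation vector about the tool's x, y, z in degrees. In form: dx dy dz ax ay az; .... A call has 1 to 8 rows; each row is the pose to reach, as a shift and turn from the pose commanded when the call began, along the tool's axes at that moment; what a row does not reach only later rows make up. A row lasts 1/12 s, in which the tool goes at most 41.7 mm and 7.16 degrees, less where a joint would pass 70% of its speed; a pose out of reach is approached as far as the arm can. A call with a gripper value outside its range is refused whole. "jaw" is the opening, from 0 (shut) to 1 (fully open), set as the call begins (left out, the last holds). The fingers move at their own pace and stop on an object; "newtons" is the grip in N (left out, the last holds). Time passes only in rows, so rows that repeat a pose let the fingers close. It gives the time, the measured TCP pose, the force, the opening and the grip force at its end, in the units of the state.
- robot.get_obs(): the state, without advancing time (a new reading comes with each control period).
- robot.camera(name): name is "side" or "top"; returns a dict with "img" (384x512x3 uint8, red, green, blue), "mtx" (3x3 intrinsics, pixels), "world_to_cam" (4x4, takes a point from world to camera coordinates). Camera axes: x right, y down, z forward; pixel columns grow to the right and rows downward; lengths in m; the calibration is good to about 2 mm. A picture is of the moment at which its call begins. There is no depth.
- robot.hand_in(): hands the job in; it is judged then, once.
Trained networks look in a picture, given as the dict that the camera call returned (one of the last four; its "shot" number tells which), for a name from the list of things; names that differ only in an ending like _2 or _b are one class to them, and where a whole thing is asked for, a point or a joint stands for the part that bears it (a point fixed in the world has none). Each returns a list of dicts, best first, with "p" (0 to 1); they miss things now and then, are a little off and sometimes report something else, mostly with a low value. They report only what shows in the picture. A call takes as long as a camera call.
- robot.search_frame(picture, thing): "xyz" ([x, y, z] in m, in world coordinates, good to about 4 mm: the middle of the surface that is visible of it).
- robot.tip_of(picture, thing): "xyz" ([x, y, z] in m, in world coordinates, good to about 4 mm: a listed point, or the origin of a listed thing).
The state is a dict: "time": time; "q": joint angles; "joint_velocities": joint speeds; "joint_torque": joint torques, N m; "position": TCP position; "tool_rot": TCP orientation; "ft_force": force on the tool from outside, world axes, zero at the start; "moment": the same for the moment, N m; "grip_width": finger opening in m; "grip_force": force on a finger pad.
Only numpy, scipy, OpenCV 4.12 (cv2) and the standard library are available. Lean on these libraries where they do the work, as an engineer would, in place of code of your own. Each camera call takes 0.05 s, during which the arm holds its last target. There are 200 camera calls.

## Working session

There is one attempt and no reset: what is moved stays moved. The work goes in short steps, Python scripts to look and compute and a tool call to move; the robot and the scene stay as the last step left them, time stands still between calls to the robot, and variables do not carry over. Pictures are saved under pics/ and viewed, at most 10 in all, crops included, and the job is handed in when it is done.

Besides the shell and the picture viewer there is one more tool, called after ">>>" by a JSON object that holds its "op" and its "data", one argument or row to a line. move_arm: Moves the arm, as the interface text tells. Its arguments: {"type":"object","properties":{"series":{"type":"string"},"jaw":{"type":"number"},"newtons":{"type":"number"}},"required":["series"]}

```bash
mkdir -p pics; ls
python3 - <<'E'
from rig import robot
import cv2
for n in ("top","side"):
    c=robot.camera(n); cv2.imwrite(f"pics/{n}0.png",c["img"][:,:,::-1])
    print(n,c["mtx"].round(1).tolist(),c["world_to_cam"].round(4).tolist())
    for t in ["liner_top","liner_top_tab","liner_top_flange","liner_next","liner_next_lip","liner_bottom","holder","holder_lip","catch_nose","beaker","bottle_blue","timer","dish"]:
        r=robot.tip_of(c,t)[:2]; print(t,[(d["p"],[round(v,4) for v in d["xyz"]]) for d in r])
print(robot.get_obs())
E
```

```text
pics
top [[357.5, 0.0, 261.9], [0.0, 357.5, 188.7], [0.0, 0.0, 1.0]] [[-0.0062, -0.9996, 0.0277, -0.2179], [-0.99, 0.0022, -0.1413, 0.569], [0.1412, -0.0283, -0.9896, 1.065], [0.0, 0.0, 0.0, 1.0]]
liner_top [(0.71, [0.5485, 0.0383, 0.0508]), (0.52, [0.7003, -0.3306, -0.0036])]
liner_top_tab [(0.84, [0.4801, 0.0396, 0.1065]), (0.57, [0.6078, 0.0325, 0.0685])]
liner_top_flange [(0.82, [0.6094, 0.0323, 0.0709]), (0.23, [0.6894, -0.2624, -0.0013])]
liner_next []
liner_next_lip [(0.59, [0.6098, 0.0305, 0.0699])]
liner_bottom [(0.56, [0.551, 0.0379, 0.0014]), (0.25, [0.5545, 0.0366, 0.0235])]
holder [(0.69, [0.4691, -0.1331, -0.0019]), (0.65, [0.5131, -0.2552, -0.0006])]
holder_lip [(0.63, [0.5626, -0.2661, 0.0269])]
catch_nose [(0.61, [0.4526, -0.2416, 0.0225])]
beaker [(0.81, [0.687, -0.262, -0.0008])]
bottle_blue [(0.7, [0.6993, -0.329, -0.0012])]
timer [(0.67, [0.5532, 0.0365, 0.0222]), (0.64, [0.471, -0.1319, -0.0001])]
dish [(0.85, [0.501, -0.4997, 0.0013])]
side [[481.2, 0.0, 261.1], [0.0, 481.2, 192.2], [0.0, 0.0, 1.0]] [[0.996, -0.0891, 0.0005, -0.5888], [-0.0394, -0.4463, -0.894,
[... 728 characters left out ...]
6])]
{'time': 1.4, 'q': array([ 5.66499778e-01,  5.27485466e-01,  1.43269517e+00,  5.15955083e-06,
        1.18138639e+00, -1.78499839e-01]), 'joint_velocities': array([ 0.00093842,  0.00027958,  0.0001831 ,  0.00030625, -0.00123257,
       -0.00124411]), 'joint_torque': array([ 1.11357796e-03, -4.40020788e+01, -1.76977515e+01,  6.34002406e-02,
        5.05748531e-02,  5.42390367e-06]), 'position': array([0.45939641, 0.42374704, 0.21365888]), 'tool_rot': array([4.01266689e-01, 9.15961268e-01, 1.19668045e-05, 5.16177800e-06]), 'ft_force': array([0.4562342 , 0.15676776, 1.01579357]), 'moment': array([ 0.00376239, -0.03036831,  0.05773805]), 'grip_force': 0.0, 'grip_width': 0.08687088328946466}
```

View pics/top0.png

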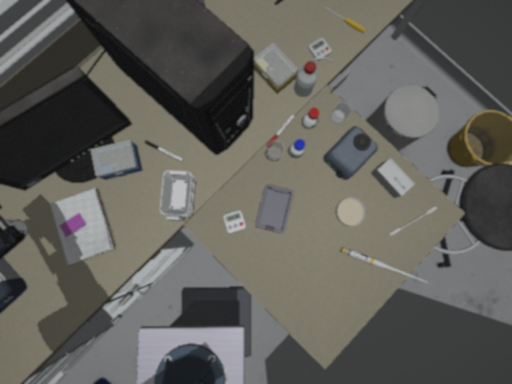

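View pics/side0.png

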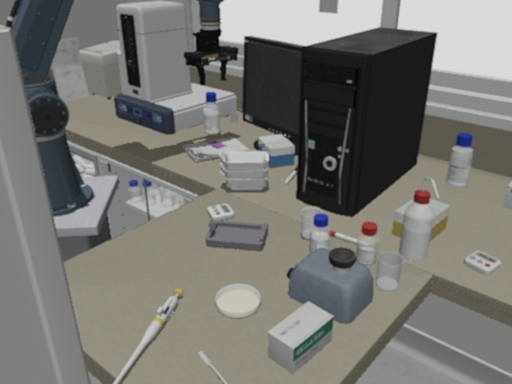

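The top view shows the liner stack at about (177,195) with its tab towards the robot, and the holder at (273,208). The side view shows the stack at (246,170) and the holder at (238,235), with nothing in the way between them. Next I'll average the detections and overlay the models to check yaw.

```bash
cat > h.py <<'E'
import numpy as np, cv2
from scipy.spatial.transform import Rotation as R
from rig import robot
def proj(c,P):
    P=np.atleast_2d(P)@c["world_to_cam"][:3,:3].T+c["world_to_cam"][:3,3]
    p=P@c["mtx"].T; return p[:,:2]/p[:,2:]
def frame(x,y,z,yaw): # deg
    T=np.eye(4);T[:3,:3]=R.from_euler('z',yaw,degrees=True).as_matrix();T[:3,3]=x,y,z;return T
def pt(T,p): return T[:3,:3]@(np.array(p)/1000)+T[:3,3]
def tool():
    o=robot.get_obs();T=np.eye(4);T[:3,:3]=R.from_quat(o["tool_rot"]).as_matrix();T[:3,3]=o["position"];return T
def rel(T0,T1):
    D=np.linalg.inv(T0)@T1
    return np.r_[D[:3,3]*1000,R.from_matrix(D[:3,:3]).as_rotvec(degrees=True)].round(2)
E
python3 - <<'E'
from h import *
exp={"liner_top":0,"liner_top_tab":.1054,"liner_top_flange":.0687,"holder":0,"holder_lip":.0262,"catch_nose":.0254}
acc={}
for k in range(4):
  for n in ("top","side"):
    c=robot.camera(n)
    for t in exp:
      r=robot.tip_of(c,t)
      ref={"liner_top":(.55,.037),"liner_top_tab":(.48,.042),"liner_top_flange":(.61,.032),"holder":(.51,-.255),"holder_lip":(.562,-.268),"catch_nose":(.451,-.245)}[t]
      r=[d for d in r if np.hypot(d["xyz"][0]-ref[0],d["xyz"][1]-ref[1])<.025]
      if r: acc.setdefault((t,n),[]).append(r[0]["xyz"])
    if k==0: (lambda c,n:(np.save(f"{n}.npy",c,allow_pickle=True)))(c,n)
for k,v in acc.items(): print(k,len(v),np.mean(v,0).round(4),np.std(v,0).round(4))
def m(t): return np.mean([x for k,v in acc.items() if k[0]==t for x in v],0)
def fit(names,loc):
    P=np.array([m(t) for t in names]);L=np.array(loc)/1000
    from scipy.optimize import least_squares
    f=lambda q:np.r_[[ (np.array([np.cos(q[2])*l[0],np.sin(q[2])*l[0]])+q[:2]-p[:2]) for l,p in zip(L,P)]].ravel()
    s=least_squares(f,[.5,0,0]);print(names[0],s.x[:2].round(4),np.degrees(s.x[2]).round(2),(s.fun*1000).round(1));return s.x
a=fit(["liner_top","liner_top_tab","liner_top_flange"],[[0,0],[-72.5,0],[59.3,0]])
b=fit(["holder","holder_lip","catch_nose"],[[0,0],[56,0],[-56.2,0]])
L=frame(a[0],a[1],.052,np.degrees(a[2]));H=frame(b[0],b[1],0,np.degrees(b[2]))
rect=lambda T,x,y,z:np.array([pt(T,(sx*x,sy*y,z)) for sx,sy in((1,1),(1,-1),(-1,-1),(-1,1))])
out=[]
for n in("top","side"):
    c=np.load(f"{n}.npy",allow_pickle=True).item()
    for T,x,y,z in((L,64.5,41.5,46),(H,70,48,22)):
        q=proj(c,rect(T,x,y,z));u=q.mean(0).astype(int)-[32,24]
        s=6;im=cv2.resize(c["img"][u[1]:u[1]+48,u[0]:u[0]+64,::-1],None,fx=s,fy=s,interpolation=cv2.INTER_CUBIC)
        dr=lambda q,col:cv2.polylines(im,[((q-u+.5)*s).astype(int)],True,col,1)
        dr(q,(0,0,255))
        if z==22: dr(proj(c,rect(T,70,48,0)),(0,255,0))
        else: dr(proj(c,rect(T,46,23,2)),(0,255,0));dr(proj(c,[pt(T,(-76.5,19,59)),pt(T,(-76.5,-19,59))]),(255,0,0))
        out.append(im)
cv2.imwrite("pics/ov.png",np.vstack([np.hstack(out[:2]),np.hstack(out[2:])]))
E
```

```text
('liner_top', 'top') 4 [0.5494 0.0393 0.0514] [0.0021 0.0012 0.0018]
('liner_top_tab', 'top') 4 [0.4805 0.0406 0.1041] [0.0017 0.001  0.0005]
('liner_top_flange', 'top') 4 [0.6098 0.0332 0.0709] [0.0016 0.0012 0.0001]
('holder', 'top') 4 [ 0.5117 -0.2546  0.0007] [0.0026 0.0014 0.0012]
('holder_lip', 'top') 3 [ 0.5612 -0.2698  0.0244] [0.0016 0.0007 0.001 ]
('catch_nose', 'top') 4 [ 0.4548 -0.2441  0.0237] [0.0006 0.0008 0.0014]
('liner_top', 'side') 4 [0.5517 0.0378 0.0514] [0.0004 0.0004 0.0004]
('liner_top_flange', 'side') 4 [0.6107 0.0332 0.0688] [0.0015 0.0011 0.0007]
('holder_lip', 'side') 4 [ 0.5634 -0.2682  0.026 ] [0.0012 0.0008 0.0016]
('catch_nose', 'side') 4 [ 0.4524 -0.2446  0.025 ] [0.0019 0.0005 0.0015]
('liner_top_tab', 'side') 2 [0.4799 0.0441 0.105 ] [0.0006 0.001  0.0005]
('holder', 'side') 3 [ 5.127e-01 -2.551e-01  4.000e-04] [0.0005 0.0015 0.0023]
liner_top [0.5514 0.0376] -3.73 [ 0.9 -1.  -1.2  0.5  0.4  0.5]
holder [ 0.5095 -0.256 ] -12.71 [-2.6 -1.2  1.6  0.5  1.   0.7]
```

View pics/ov.png

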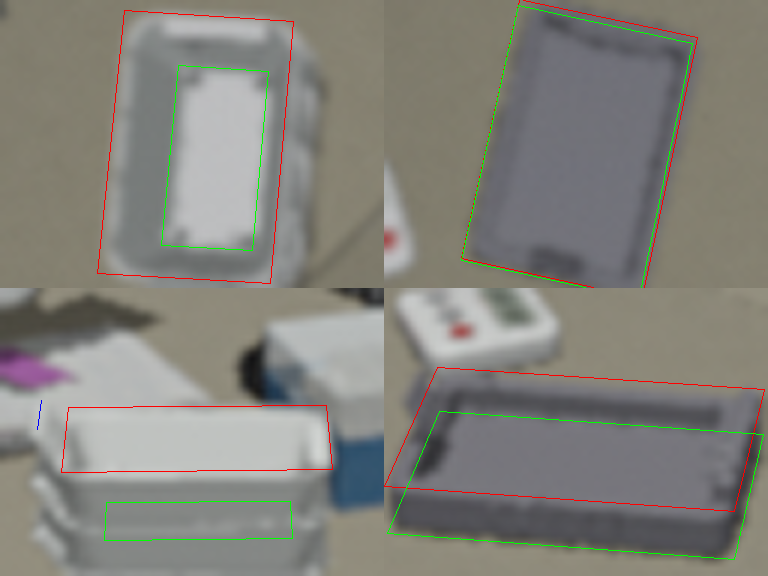

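The overlay puts the liner and holder within 1–2 mm: yaw is about -3.7° for the stack and -12.6° for the holder. Side view suggests shifting the liner about 1 mm to -x. Now I'll compute the pre-grasp.

```bash
cat >> h.py <<'E'
L=frame(.5503,.0380,.052,-3.8);H=frame(.5092,-.2556,0,-12.6)
s,c_=np.sin(np.radians(35)),np.cos(np.radians(35))
G=np.eye(4) # tool in liner frame at grasp
def grasp(depth=15):
    G=np.eye(4);G[:3,:3]=np.array([[0,1,0],[c_,0,s],[s,0,-c_]]).T
    k=(22+7-depth)/1000;G[:3,3]=np.array([-.0725,0,.0534])+k*np.array([-s,0,c_]);return G
def tilt(T,deg): # raise tab end about flange edge
    p=np.array([.0593,0,.0167]);A=np.eye(4);A[:3,:3]=R.from_euler('y',deg,degrees=True).as_matrix();A[:3,3]=p-A[:3,:3]@p
    return T@A
def sh(T,v): T=T.copy();T[:3,3]+=np.array(v)/1000;return T
def back(T,mm): T=T.copy();T[:3,3]-=T[:3,2]*mm/1000;return T
E
python3 - <<'E'
from h import *
g=L@grasp();p=back(g,60);print(g[:3,3],p[:3,3]);print(rel(tool(),p))
E
```

```text
[0.46994698 0.04333704 0.11686813] [0.43560805 0.04561783 0.16601725]
[-261.85 -273.84   47.64  -33.04  -14.19   45.  ]
```

>>> {"op": "move_arm", "data": {
  "series": "-262 -274 48 -33 -14.2 45; -262 -274 48 -33 -14.2 45; -262 -274 48 -33 -14.2 45; -262 -274 48 -33 -14.2 45; -262 -274 48 -33 -14.2 45; -262 -274 48 -33 -14.2 45; -262 -274 48 -33 -14.2 45; -262 -274 48 -33 -14.2 45",
  "jaw": 0.35,
  "newtons": 20
}}

```text
time: 4.87
position: [0.4451, 0.1393, 0.1807]
tool_rot: [0.659, 0.708, 0.161, 0.197]
ft_force: [1.5, 0.0, -0.2]
grip_width: 0.0419
grip_force: 0.0
```

Run:
```python
from h import *
print(rel(tool(),back(L@grasp(),60)))
```

```text
[-91.9  -22.78  11.07  -5.53  -0.48   7.82]
```

>>> {"op": "move_arm", "data": {
  "series": "-80 -20 10 -4 -0.4 6; -80 -20 10 -4 -0.4 6; -80 -20 10 -4 -0.4 6; -80 -20 10 -4 -0.4 6; -80 -20 10 -4 -0.4 6"
}}

```text
time: 5.28
position: [0.445, 0.0672, 0.1848]
tool_rot: [0.692, 0.666, 0.181, 0.213]
ft_force: [-0.2, -0.4, -0.7]
grip_width: 0.0309
grip_force: 0.0
```

Run:
```python
from h import *
g=L@grasp();t=tool();print(rel(t,back(g,60)));print(rel(t,back(g,25)))
for n in("top","side"):
    c=robot.camera(n)
    for k in("liner_top_tab","liner_top"): print(n,k,[(d["p"],np.round(d["xyz"],4)) for d in robot.tip_of(c,k)[:2]])
```

```text
[-21.35 -17.53  12.03  -2.58   1.03   1.9 ]
[-20.75 -15.95  46.98  -2.58   1.03   1.9 ]
top liner_top_tab [(0.92, array([0.4822, 0.0425, 0.1043]))]
top liner_top [(0.71, array([0.5471, 0.0401, 0.0555])), (0.21, array([ 0.7019, -0.3287, -0.0024]))]
side liner_top_tab [(0.87, array([0.4822, 0.0415, 0.1089]))]
side liner_top [(0.74, array([0.5525, 0.0394, 0.0535])), (0.28, array([0.5495, 0.0445, 0.0013]))]
```

```bash
sed -i 's/L=frame(.5503/L=frame(.5510/' h.py
python3 - <<'E'
from h import *
g=L@grasp();t=tool();print(rel(t,back(g,40)))
E
```

```text
[-23.67 -16.93  32.23  -2.49   0.82   2.07]
```

>>> {"op": "move_arm", "data": {
  "series": "-23.7 -17 32 -2.5 0.8 2.1; -23.7 -17 32 -2.5 0.8 2.1; -23.7 -17 32 -2.5 0.8 2.1; -23.7 -17 32 -2.5 0.8 2.1; -23.7 -17 32 -2.5 0.8 2.1"
}}

```text
time: 6.0
position: [0.4573, 0.0584, 0.1822]
tool_rot: [0.704, 0.653, 0.182, 0.213]
ft_force: [-0.1, 0.4, 0.2]
grip_width: 0.0306
grip_force: 0.0
```

Run:
```python
from h import *
g=L@grasp();t=tool();print(rel(t,back(g,40)),rel(t,g))
out=[]
for n in("top","side"):
    c=robot.camera(n);np.save(n+".npy",c,allow_pickle=True)
    u=proj(c,pt(L,(-72.5,0,53.4)))[0].astype(int)-[32,32]
    im=cv2.resize(c["img"][u[1]:u[1]+64,u[0]:u[0]+64,::-1],None,fx=6,fy=6,interpolation=cv2.INTER_CUBIC)
    for y in(-19,19):
        a,b=(proj(c,[pt(L,(-76.5,y,59)),pt(L,(-68,y,46))])-u+.5)*6
        cv2.line(im,a.astype(int).tolist(),b.astype(int).tolist(),(0,0,255),1)
    out.append(im)
cv2.imwrite("pics/pre.png",np.hstack(out))
```

```text
[-13.55 -24.73  23.23  -2.51   1.56   0.04] [-1.246e+01 -2.298e+01  6.318e+01 -2.510e+00  1.560e+00  4.000e-02]
```

View pics/pre.png

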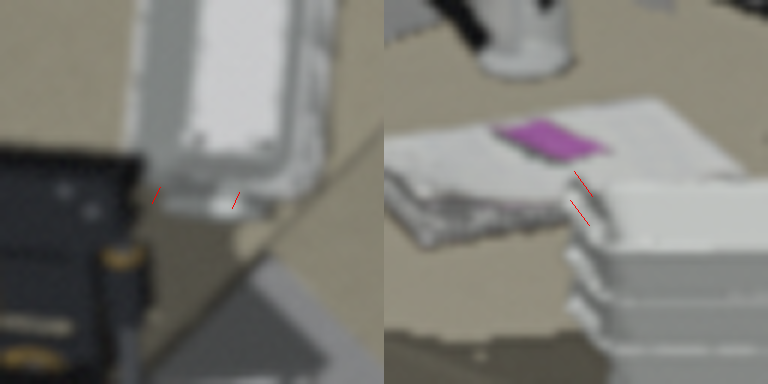

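Run:
```python
from h import *
o=robot.get_obs();print(o["q"].round(3),o["joint_velocities"].round(3)); print(tool().round(3))
```

```text
[-1.160e-01  2.830e-01  2.291e+00 -1.430e+00  1.000e-03  1.389e+00] [-0.002 -0.002 -0.001 -0.001  0.002  0.003]
[[ 0.081  0.842  0.534  0.457]
 [ 0.996 -0.056 -0.063  0.058]
 [-0.023  0.537 -0.843  0.182]
 [ 0.     0.     0.     1.   ]]
```

The arm ran into the wrist singularity: q5 is at 0 and q4 at its limit. I'll turn the grasp about the tab normal by about 15° (same pad plane), which puts the wrist on the allowed side. To get there, it first backs off through a steeper, side-leaning pose.

```bash
cat >> h.py <<'E'
def grasp(depth=13,phi=15):
    u=np.array([-s,0,c_]);n=np.array([c_,0,s]);f=np.radians(phi)
    z=-np.cos(f)*u+np.sin(f)*np.array([0,1,0]);G=np.eye(4)
    G[:3,:3]=np.c_[np.cross(n,z),n,z];G[:3,3]=np.array([-.0725,0,.0534])+(7-depth)/1000*u-.022*z;return G
def lean(T,deg): # turn tool about world-y-ish (its own TCP), deg>0 = more vertical
    T=T.copy();T[:3,:3]=R.from_rotvec(np.radians(deg)*np.array([-np.sin(T_yaw(T)),np.cos(T_yaw(T)),0])).as_matrix()@T[:3,:3];return T
def T_yaw(T): return np.arctan2(T[1,1],T[0,1])
def log():
    o=robot.get_obs();open("log.txt","a").write(" ".join(f"{v:.5f}" for v in np.r_[o["q"],o["position"],o["tool_rot"]])+"\n");return o["q"].round(3)
E
python3 - <<'E'
from h import *
print(log());t=tool();a=lean(back(L@grasp(13,25),90),20);b=back(L@grasp(13,25),70)
print(a.round(3));print(rel(t,a))
E
```

```text
[-1.160e-01  2.830e-01  2.291e+00 -1.430e+00  1.000e-03  1.389e+00]
[[-0.049  0.964  0.262  0.421]
 [ 0.912 -0.064  0.406 -0.001]
 [ 0.408  0.259 -0.875  0.184]
 [ 0.     0.     0.     1.   ]]
[-61.92 -26.55 -16.88  17.29  26.36   3.56]
```

Run:
```python
from h import *
t=tool();print(rel(t,lean(sh(t,(0,0,30)),25)))
```

```text
[ -0.69  16.12 -25.29  24.99   0.    -0.68]
```

>>> {"op": "move_arm", "data": {
  "series": "-1 16 -25 7 0 0; -1 16 -25 14 0 0; -1 16 -25 20 0 0; -1 16 -25 25 0 0; -1 16 -25 25 0 0; -1 16 -25 25 0 0"
}}

```text
time: 6.6
position: [0.4571, 0.0493, 0.2102]
tool_rot: [0.73, 0.652, 0.09, 0.185]
ft_force: [1.0, -1.5, -0.1]
grip_width: 0.0304
grip_force: 0.0
```

Run:
```python
from h import *
print(log());t=tool();a=lean(sh(back(L@grasp(13,25),90),(0,0,20)),20)
print(t.round(3));print(rel(t,a))
```

```text
[-0.04   0.218  2.102 -0.322  0.451  0.337]
[[ 0.134  0.919  0.371  0.457]
 [ 0.985 -0.082 -0.153  0.049]
 [-0.11   0.386 -0.916  0.21 ]
 [ 0.     0.     0.     1.   ]]
[-5.347e+01 -3.176e+01  2.300e-01  7.930e+00  3.222e+01 -1.000e-02]
```

Now q4≈-0.3 and q5=0.45, so I'll swing to the lateral side.

>>> {"op": "move_arm", "data": {
  "series": "-10 -6 0 1.5 6.5 0; -20 -12 0 3 13 0; -32 -19 0 5 19 0; -44 -26 0 6.5 26 0; -53 -32 0 8 32 0; -53 -32 0 8 32 0; -53 -32 0 8 32 0; -53 -32 0 8 32 0"
}}

```text
time: 7.27
position: [0.4235, -0.0014, 0.2057]
tool_rot: [0.689, 0.682, 0.241, -0.044]
ft_force: [0.1, 0.5, -0.7]
grip_width: 0.0305
grip_force: 0.0
```

Run:
```python
from h import *
print(log());t=tool()
print(t.round(3));print(rel(t,sh(back(L@grasp(13,25),70),(0,0,0))));print(rel(t,sh(back(L@grasp(13,18),60),(0,0,0))))
```

```text
[-0.665  0.259  2.111  0.644  0.912 -1.095]
[[-0.048  0.961  0.273  0.423]
 [ 0.919 -0.065  0.389 -0.001]
 [ 0.392  0.269 -0.88   0.206]
 [ 0.     0.     0.     1.   ]]
[ -7.18  -2.5   38.01 -17.61   1.01  -8.11]
[  3.12  -0.73  48.16 -18.08  -5.93  -7.02]
```

```bash
sed -i 's/depth=13,phi=15/depth=13,phi=12/' h.py
python3 - <<'E'
from h import *
t=tool();print(rel(t,back(L@grasp(13,20),60)),rel(t,back(L@grasp(),45)))
E
```

```text
[  0.29  -0.41  47.87 -17.95  -3.95  -7.33] [  8.77   3.39  63.53 -18.45 -11.87  -6.07]
```

>>> {"op": "move_arm", "data": {
  "series": "0 0 15 -6 -1 -2.5; 0 0 30 -12 -2.5 -5; 0.3 -0.4 48 -18 -4 -7.3; 4 1 55 -18.2 -8 -6.7; 8.8 3.4 63.5 -18.5 -11.9 -6; 8.8 3.4 63.5 -18.5 -11.9 -6; 8.8 3.4 63.5 -18.5 -11.9 -6; 8.8 3.4 63.5 -18.5 -11.9 -6"
}}

```text
time: 7.93
position: [0.442, 0.0313, 0.1519]
tool_rot: [0.673, 0.671, 0.273, 0.15]
ft_force: [-0.4, 0.2, -0.1]
grip_width: 0.0304
grip_force: 0.0
```

Run:
```python
from h import *
print(log());t=tool()
print(rel(t,back(L@grasp(),45)),rel(t,back(L@grasp(),25)))
```

```text
[-0.51   0.411  2.436  1.946  0.469 -2.386]
[ 0.17  2.67 -0.95 -0.34  0.42 -0.09] [ 0.32  2.79 19.05 -0.34  0.42 -0.09]
```

>>> {"op": "move_arm", "data": {
  "series": "0.3 2.8 19 -0.3 0.4 0; 0.3 2.8 19 -0.3 0.4 0; 0.3 2.8 19 -0.3 0.4 0; 0.3 2.8 19 -0.3 0.4 0"
}}

```text
time: 8.27
position: [0.4562, 0.034, 0.139]
tool_rot: [0.671, 0.67, 0.278, 0.15]
ft_force: [-1.0, -0.2, -0.2]
grip_width: 0.0304
grip_force: 0.0
```

Run:
```python
from h import *
print(log());t=tool()
print(rel(t,back(L@grasp(),25)),rel(t,back(L@grasp(),0)))
out=[]
for n in("top","side"):
    c=robot.camera(n)
    print([(d["p"],np.round(d["xyz"],4)) for d in robot.tip_of(c,"liner_top_tab")[:2]])
    u=proj(c,pt(L,(-72.5,0,53.4)))[0].astype(int)-[28,28]
    im=cv2.resize(c["img"][u[1]:u[1]+56,u[0]:u[0]+56,::-1],None,fx=7,fy=7,interpolation=cv2.INTER_CUBIC)
    for y in(-19,19):
        a,b=(proj(c,[pt(L,(-76.5,y,59)),pt(L,(-68,y,46))])-u+.5)*7
        cv2.line(im,a.astype(int).tolist(),b.astype(int).tolist(),(0,0,255),1)
    for sg in(-1,1):
        q=np.array([(t@np.array([x/1000,sg*.0152,.022,1]))[:3] for x in(-9.5,9.5)])
        a,b=(proj(c,q)-u+.5)*7; cv2.line(im,a.astype(int).tolist(),b.astype(int).tolist(),(0,255,0),1)
    out.append(im)
cv2.imwrite("pics/pre2.png",np.hstack(out))
```

```text
[-0.486  0.47   2.421  2.045  0.492 -2.472]
[ 0.51 -1.4   0.23  0.06 -0.08 -0.09] [ 0.48 -1.43 25.23  0.06 -0.08 -0.09]
[(0.8, array([0.479 , 0.0404, 0.1055]))]
[(0.64, array([0.4827, 0.042 , 0.1052]))]
```

View pics/pre2.png

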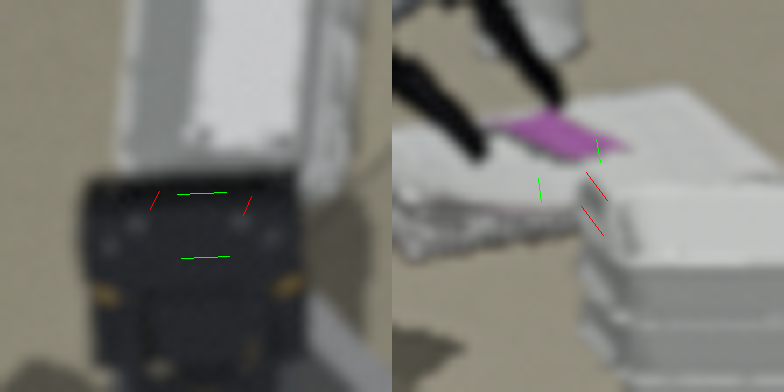

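Run:
```python
from h import *
t=tool();c=robot.camera("side");print(robot.get_obs()["position"])
u=proj(c,t[:3,3])[0].astype(int)-[50,45]
im=cv2.resize(c["img"][u[1]:u[1]+75,u[0]:u[0]+100,::-1],None,fx=8,fy=8,interpolation=cv2.INTER_CUBIC)
for y,z,col in((0,0,(0,0,255)),(0,22,(0,255,0)),(15,22,(0,255,0)),(-15,22,(0,255,0)),(0,-48,(255,0,0)),(95,-48,(255,0,0)),(-95,-48,(255,0,0)),(15,0,(0,0,255)),(-15,0,(0,0,255))):
    a=((proj(c,(t@np.array([0,y/1000,z/1000,1]))[:3])[0]-u+.5)*8).astype(int);cv2.circle(im,a.tolist(),4,col,-1)
cv2.imwrite("pics/grip.png",im)
```

```text
[0.45628503 0.03361369 0.13941757]
```

View pics/grip.png

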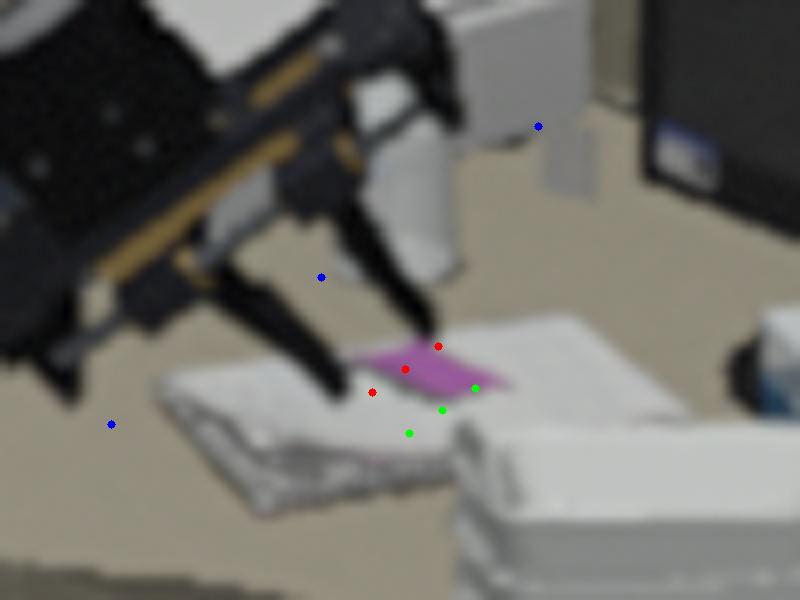

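Run:
```python
from h import *
c=robot.camera("side")
P=np.array([.45939641,.42374704,.21365888]);Q=R.from_quat([4.01266689e-01,9.15961268e-01,1.19668045e-05,5.16177800e-06]).as_matrix()
for y,z in((51,22),(-51,22),(51,0),(-51,0),(95,-48),(-95,-48)):
    print(y,z,proj(c,P+Q@np.array([0,y/1000,z/1000])).round(1))
im=cv2.imread("pics/side0.png")[20:110,150:270]
cv2.imwrite("pics/z0.png",cv2.resize(im,None,fx=6,fy=6,interpolation=cv2.INTER_CUBIC))
```

```text
51 22 [[223.8  87.8]]
-51 22 [[202.5  93.4]]
51 0 [[223.5  81.8]]
-51 0 [[202.2  87.1]]
95 -48 [[231.9  66.3]]
-95 -48 [[191.5  75.3]]
```

View pics/z0.png

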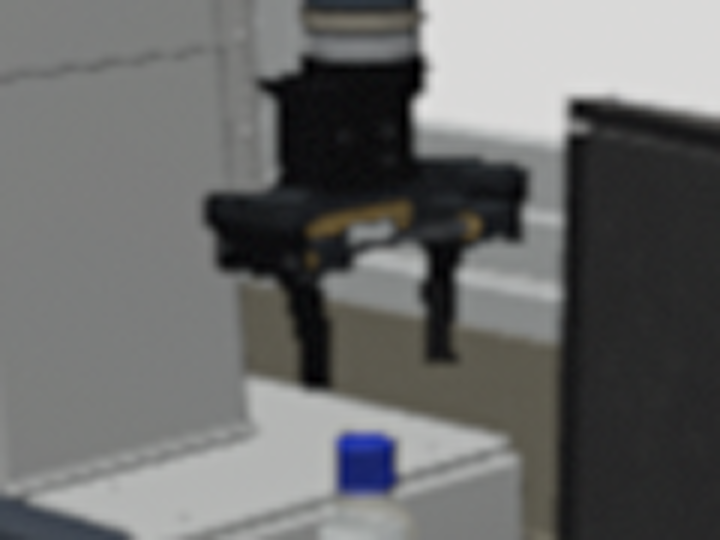

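The rendered gripper sits about 30 mm further back along tool z than the stated TCP in both views (tips at (203,84) and (223,80) at start, against (202,93) and (224,88) predicted). To settle it, I'll go to the nominal depth and look.

>>> {"op": "move_arm", "data": {
  "series": "0.5 -1.4 10 0 0 0; 0.5 -1.4 20 0 0 0; 0.5 -1.4 25 0 0 0; 0.5 -1.4 25 0 0 0; 0.5 -1.4 25 0 0 0"
}}

```text
time: 8.98
position: [0.4693, 0.039, 0.1181]
tool_rot: [0.672, 0.67, 0.278, 0.15]
ft_force: [-1.1, -0.1, -0.4]
grip_width: 0.0303
grip_force: 0.0
```

Run:
```python
from h import *
print(log());t=tool()
print(rel(t,L@grasp()),robot.get_obs()["ft_force"].round(2))
out=[]
for n in("side","top"):
    c=robot.camera(n)
    u=proj(c,pt(L,(-72.5,0,53.4)))[0].astype(int)-[25,36]
    im=cv2.resize(c["img"][u[1]:u[1]+60,u[0]:u[0]+50,::-1],None,fx=8,fy=8,interpolation=cv2.INTER_CUBIC)
    for y in(-19,19):
        a,b=(proj(c,[pt(L,(-76.5,y,59)),pt(L,(-68,y,46))])-u+.5)*8
        cv2.line(im,a.astype(int).tolist(),b.astype(int).tolist(),(0,0,255),1)
    for z,col in((22,(0,255,0)),(-8,(255,0,0))):
      for sg in(-1,1):
        q=np.array([(t@np.array([x/1000,sg*.0152,z/1000,1]))[:3] for x in(-9.5,9.5)])
        a,b=(proj(c,q)-u+.5)*8; cv2.line(im,a.astype(int).tolist(),b.astype(int).tolist(),col,1)
    out.append(im)
cv2.imwrite("pics/nom.png",np.hstack(out))
```

```text
[-0.446  0.549  2.407  2.192  0.518 -2.596]
[-0.14  0.17  0.06  0.04 -0.1  -0.13] [-1.08 -0.08 -0.42]
```

View pics/nom.png

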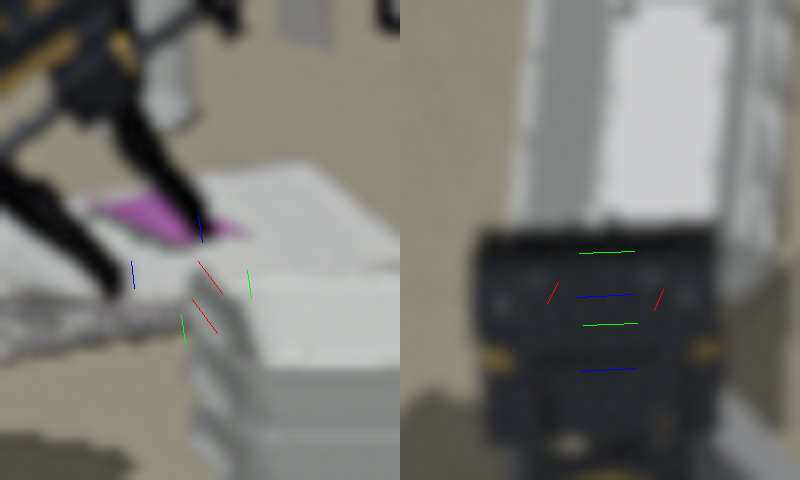

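The tab at (200,290) is clearly uncovered and the fingertips stop at (120,295) and (205,240), so the real tips are about 30 mm behind the stated ones. I'll measure that offset numerically from finger intensity profiles.

```bash
cat >> h.py <<'E'
def prof(c,t,pts):
    g=cv2.cvtColor(c["img"],cv2.COLOR_RGB2GRAY).astype(np.float32)
    q=proj(c,np.array([(t@np.r_[np.array(p)/1000,1])[:3] for p in pts])).astype(np.float32)
    return cv2.remap(g,q[None,:,0],q[None,:,1],cv2.INTER_LINEAR)[0]
E
python3 - <<'E'
from h import *
t=tool();c=robot.camera("side")
for sg in(-1,1):
    for y in(18,22,26):
        z=np.arange(-30,26,3);print("z",sg*y,list(zip(z.tolist(),prof(c,t,[(0,sg*y,k) for k in z]).astype(int).tolist())))
for z in(-25,-18):
    y=np.arange(-42,43,3);print("y at z",z,list(zip(y.tolist(),prof(c,t,[(0,k,z) for k in y]).astype(int).tolist())))
c0=dict(c);c0["img"]=cv2.imread("pics/side0.png")[:,:,::-1].copy()
T=np.eye(4);T[:3,:3]=R.from_quat([4.01266689e-01,9.15961268e-01,0,0]).as_matrix();T[:3,3]=.45939641,.42374704,.21365888
for y in(-51,51): z=np.arange(-36,26,3);print("start",y,list(zip(z.tolist(),prof(c0,T,[(0,y,k) for k in z]).astype(int).tolist())))
for z in(-25,): y=np.arange(-75,76,3);print("start y",list(zip(y.tolist(),prof(c0,T,[(0,k,z) for k in y]).astype(int).tolist())))
E
```

```text
z -18 [(-30, 59), (-27, 57), (-24, 55), (-21, 54), (-18, 53), (-15, 59), (-12, 73), (-9, 102), (-6, 139), (-3, 163), (0, 174), (3, 161), (6, 145), (9, 130), (12, 120), (15, 109), (18, 102), (21, 99), (24, 117)]
z -22 [(-30, 16), (-27, 17), (-24, 15), (-21, 14), (-18, 15), (-15, 16), (-12, 20), (-9, 31), (-6, 76), (-3, 117), (0, 143), (3, 140), (6, 131), (9, 124), (12, 112), (15, 102), (18, 95), (21, 108), (24, 126)]
z -26 [(-30, 37), (-27, 45), (-24, 50), (-21, 54), (-18, 53), (-15, 55), (-12, 51), (-9, 44), (-6, 60), (-3, 92), (0, 118), (3, 123), (6, 122), (9, 114), (12, 101), (15, 88), (18, 103), (21, 123), (24, 137)]
z 18 [(-30, 12), (-27, 11), (-24, 9), (-21, 11), (-18, 11), (-15, 12), (-12, 24), (-9, 34), (-6, 53), (-3, 99), (0, 143), (3, 175), (6, 186), (9, 186), (12, 186), (15, 186), (18, 188), (21, 191), (24, 194)]
z 22 [(-30, 39), (-27, 40), (-24, 39), (-21, 49), (-18, 54), (-15, 71), (-12, 101), (-9, 116), (-6, 118), (-3, 121), (0, 145), (3, 161), (6, 181), (9, 185), (12, 186), (15, 186), (18, 186), (21, 189), (24, 194)]
z 26 [(-30, 107), (-27, 112), (-24, 125), (-21, 136),
[... 1124 characters left out ...]
(-21, 24), (-18, 23), (-15, 22), (-12, 24), (-9, 35), (-6, 59), (-3, 84), (0, 89), (3, 89), (6, 88), (9, 88), (12, 89), (15, 89), (18, 88), (21, 87), (24, 90)]
start y [(-75, 87), (-72, 88), (-69, 88), (-66, 79), (-63, 64), (-60, 40), (-57, 22), (-54, 10), (-51, 11), (-48, 11), (-45, 12), (-42, 25), (-39, 45), (-36, 68), (-33, 82), (-30, 89), (-27, 91), (-24, 90), (-21, 89), (-18, 89), (-15, 89), (-12, 89), (-9, 89), (-6, 89), (-3, 89), (0, 89), (3, 89), (6, 88), (9, 88), (12, 88), (15, 88), (18, 89), (21, 89), (24, 90), (27, 89), (30, 88), (33, 77), (36, 62), (39, 40), (42, 29), (45, 20), (48, 18), (51, 22), (54, 31), (57, 51), (60, 72), (63, 90), (66, 105), (69, 115), (72, 119), (75, 123)]
```

The tips sit at about TCP z = -6.5 mm rather than +22 mm, consistently in both poses. Laterally the fingers match the liner's apparent side-view shift. I'll use that tip offset and advance gently.

```bash
sed -i 's/-.022\*z;return/+.0065*z;return/' h.py
python3 - <<'E'
from h import *
print(rel(tool(),L@grasp(12)))
E
```

```text
[ 3.000e-02  2.000e-02  2.795e+01  8.000e-02 -7.000e-02 -1.300e-01]
```

>>> {"op": "move_arm", "data": {
  "series": "0 0 8 0 0 0; 0 0 16 0 0 0; 0 0 20 0 0 0; 0 0 20 0 0 0; 0 0 20 0 0 0"
}}

```text
time: 9.55
position: [0.4807, 0.0424, 0.1022]
tool_rot: [0.672, 0.67, 0.278, 0.15]
ft_force: [0.5, 0.3, 0.1]
grip_width: 0.0304
grip_force: 0.0
```

Run:
```python
from h import *
print(log());t=tool();print(rel(t,L@grasp(12)));c=robot.camera("side")
for y in(-22,18):
        z=np.arange(-21,10,3);print("z",y,list(zip(z.tolist(),prof(c,t,[(0,y,k) for k in z]).astype(int).tolist())))
print([(d["p"],np.round(d["xyz"],4)) for k in("liner_top_tab","liner_top") for d in robot.tip_of(c,k)[:1]])
```

```text
[-0.417  0.604  2.389  2.277  0.537 -2.66 ]
[-0.02  0.13  7.72  0.05 -0.09 -0.13]
z -22 [(-21, 15), (-18, 16), (-15, 14), (-12, 17), (-9, 22), (-6, 36), (-3, 69), (0, 97), (3, 123), (6, 136), (9, 140)]
z 18 [(-21, 10), (-18, 8), (-15, 5), (-12, 30), (-9, 47), (-6, 93), (-3, 140), (0, 177), (3, 191), (6, 194), (9, 192)]
[(0.57, array([0.4813, 0.043 , 0.1035])), (0.68, array([0.5533, 0.0386, 0.0501]))]
```

>>> {"op": "move_arm", "data": {
  "series": "0 0 4 0 0 0; 0 0 7.5 0 0 0; 0 0 7.5 0 0 0; 0 0 7.5 0 0 0"
}}

```text
time: 10.03
position: [0.4853, 0.0437, 0.0959]
tool_rot: [0.672, 0.67, 0.278, 0.15]
ft_force: [-0.5, 0.5, -0.4]
grip_width: 0.0305
grip_force: 0.0
```

>>> {"op": "move_arm", "data": {
  "series": "0 0 0 0 0 0; 0 0 0 0 0 0; 0 0 0 0 0 0; 0 0 0 0 0 0",
  "jaw": 0.13,
  "newtons": 3
}}

```text
time: 10.37
position: [0.4852, 0.0436, 0.0962]
tool_rot: [0.672, 0.67, 0.278, 0.15]
ft_force: [-0.2, -0.1, -0.1]
grip_width: 0.014
grip_force: 0.0
```

Run:
```python
from h import *
print(log());t=tool();print(rel(t,L@grasp(12)));c=robot.camera("side")
y=np.arange(-30,31,2)
for z in(-20,-14): print("z",z,list(zip(y.tolist(),prof(c,t,[(0,k,z) for k in y]).astype(int).tolist())))
print([(d["p"],np.round(d["xyz"],4)) for k in("liner_top_tab","liner_top") for d in robot.tip_of(c,k)[:1]])
```

```text
[-0.407  0.624  2.381  2.304  0.544 -2.68 ]
[ 0.11 -0.02  0.13  0.07 -0.07 -0.13]
z -20 [(-30, 106), (-28, 112), (-26, 118), (-24, 121), (-22, 89), (-20, 55), (-18, 28), (-16, 16), (-14, 15), (-12, 24), (-10, 49), (-8, 88), (-6, 128), (-4, 144), (-2, 149), (0, 128), (2, 100), (4, 62), (6, 30), (8, 13), (10, 10), (12, 22), (14, 62), (16, 115), (18, 155), (20, 179), (22, 183), (24, 183), (26, 178), (28, 178), (30, 182)]
z -14 [(-30, 91), (-28, 89), (-26, 89), (-24, 79), (-22, 57), (-20, 36), (-18, 21), (-16, 20), (-14, 27), (-12, 53), (-10, 79), (-8, 105), (-6, 119), (-4, 125), (-2, 118), (0, 102), (2, 79), (4, 52), (6, 28), (8, 12), (10, 19), (12, 40), (14, 84), (16, 124), (18, 160), (20, 179), (22, 186), (24, 186), (26, 186), (28, 185), (30, 184)]
[(0.9, array([0.4833, 0.0414, 0.1042])), (0.81, array([0.5491, 0.0389, 0.0493]))]
```

>>> {"op": "move_arm", "data": {
  "series": "0 0 0 0 0 0; 0 0 0 0 0 0; 0 0 0 0 0 0; 0 0 0 0 0 0",
  "jaw": 0.0,
  "newtons": 4
}}

```text
time: 10.85
position: [0.4852, 0.0436, 0.0961]
tool_rot: [0.672, 0.67, 0.278, 0.15]
ft_force: [-0.2, -0.1, 0.9]
grip_width: 0.0081
grip_force: 4.0
```

Run:
```python
from h import *
o=robot.get_obs();print(o["grip_width"],o["grip_force"],o["ft_force"].round(2))
for n in("side","top"):
    c=robot.camera(n)
    print([(k,d["p"],np.round(d["xyz"],4)) for k in("liner_top_tab","liner_top","liner_next","liner_bottom","liner_top_flange") for d in robot.tip_of(c,k)[:1]])
```

```text
0.008083860764338329 3.997943177819252 [-0.22 -0.07  0.94]
[('liner_top_tab', 0.72, array([ 0.5145, -0.2533, -0.002 ])), ('liner_top', 0.93, array([0.5507, 0.0371, 0.0498])), ('liner_next', 0.56, array([0.552 , 0.0375, 0.0269])), ('liner_bottom', 0.92, array([0.5493, 0.0448, 0.0013])), ('liner_top_flange', 0.61, array([0.6121, 0.0352, 0.0689]))]
[('liner_top_tab', 0.56, array([0.4795, 0.0396, 0.1086])), ('liner_top', 0.89, array([0.5511, 0.04  , 0.0539])), ('liner_bottom', 0.4, array([0.5503, 0.0395, 0.0035])), ('liner_top_flange', 0.57, array([0.6112, 0.0303, 0.0691]))]
```

It grips squarely at 8.1 mm (the tab thickness) and the stack hasn't shifted. Next: firm up the grip, then tilt about the flange edge.

Run:
```python
from h import *
t=tool();G=np.linalg.inv(L)@t;np.save("G.npy",G)
for d in(3,6,9,12,15): print(rel(t,tilt(L,d)@G))
D=lambda mm:-mm*L[:3,0]
t1=tilt(L,15)@G
print("draw in tilted tool:",rel(t1,sh(t1,D(11))),"then lift",rel(t1,sh(t1,D(11)+np.array([0,0,60]))))
```

```text
[ 0.94  5.06 -4.32  2.93 -0.01  0.63]
[ 1.820e+00  1.035e+01 -8.370e+00  5.870e+00 -1.000e-02  1.260e+00]
[  2.64  15.84 -12.14   8.8   -0.02   1.88]
[  3.4   21.53 -15.63  11.73  -0.03   2.51]
[  4.1   27.4  -18.83  14.67  -0.04   3.14]
draw in tilted tool: [  0.76 -10.33  -3.69   0.     0.     0.  ] then lift [ 12.61  10.22 -58.8    0.     0.     0.  ]
```

>>> {"op": "move_arm", "data": {
  "series": "0 0 0 0 0 0; 0 0 0 0 0 0; 0 0 0 0 0 0",
  "newtons": 25
}}

```text
time: 11.7
position: [0.4852, 0.0436, 0.0961]
tool_rot: [0.672, 0.67, 0.278, 0.15]
ft_force: [-0.7, 0.5, 0.5]
grip_width: 0.0078
grip_force: 25.0
```

>>> {"op": "move_arm", "data": {
  "series": "0.5 2.5 -2.2 1.5 0 0.3; 0.9 5 -4.3 2.9 0 0.6; 1.4 7.7 -6.4 4.4 0 0.9; 1.8 10.3 -8.4 5.9 0 1.3; 2.6 15.8 -12.1 8.8 0 1.9; 3.4 21.5 -15.6 11.7 0 2.5; 4.1 27.4 -18.8 14.7 0 3.1; 4.1 27.4 -18.8 14.7 0 3.1"
}}

```text
time: 12.37
position: [0.4954, 0.0523, 0.1222]
tool_rot: [0.693, 0.682, 0.223, 0.065]
ft_force: [-0.8, 0.7, -0.7]
grip_width: 0.0079
grip_force: 25.0
```

Run:
```python
from h import *
print(log());o=robot.get_obs();print(o["grip_width"],o["grip_force"],o["ft_force"].round(2),o["moment"].round(2))
G=np.load("G.npy");print(rel(tool(),tilt(L,15)@G))
out=[]
for n in("side","top"):
    c=robot.camera(n)
    print([(k,d["p"],np.round(d["xyz"],4)) for k in("liner_top","liner_next","liner_bottom","liner_top_flange") for d in robot.tip_of(c,k)[:1]])
    u=proj(c,pt(L,(0,0,20)))[0].astype(int)-[33,36]
    out.append(cv2.resize(c["img"][u[1]:u[1]+72,u[0]:u[0]+66,::-1],None,fx=6,fy=6,interpolation=cv2.INTER_CUBIC))
cv2.imwrite("pics/tilt.png",np.hstack(out))
```

```text
[-0.345  0.463  2.171  1.105  0.387 -1.345]
0.007896520876187713 25.01208633184433 [-0.82  0.67 -0.73] [-0.2   0.46  0.05]
[-8.02  3.77 -6.4   3.11 -1.84  0.85]
[('liner_top', 0.89, array([0.5513, 0.0492, 0.0666])), ('liner_next', 0.82, array([0.5531, 0.0437, 0.0288])), ('liner_bottom', 0.83, array([0.5515, 0.0476, 0.0011])), ('liner_top_flange', 0.84, array([0.6126, 0.0439, 0.0684]))]
[('liner_top', 0.79, array([0.5497, 0.0494, 0.0682])), ('liner_next', 0.71, array([0.557 , 0.0434, 0.0228])), ('liner_bottom', 0.54, array([0.5555, 0.045 , 0.001 ])), ('liner_top_flange', 0.58, array([0.6128, 0.0448, 0.0713]))]
```

View pics/tilt.png

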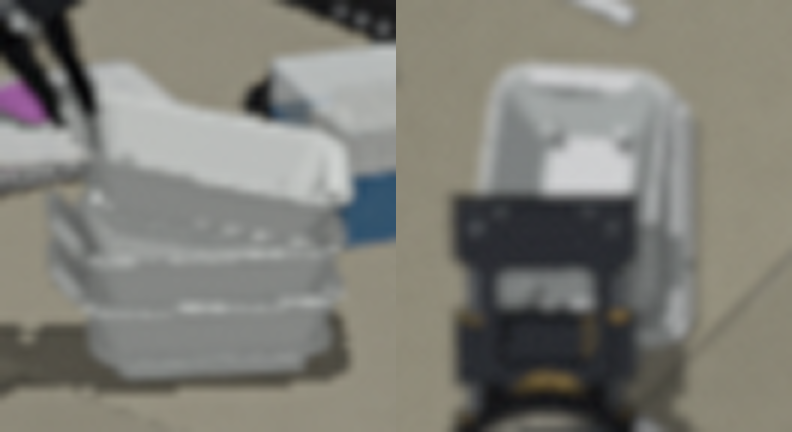

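The tilt picture shows the top liner's tab end raised (side view), with the flange end still low and the lower two flat. But the fast wrist motion drifted the tool about 8 mm towards +y. I'll check how far the lower liners moved before going on.

Run:
```python
from h import *
print(robot.get_obs()["position"],rel(tool(),tilt(L,15)@np.load("G.npy")))
for n in("top","side"):
    a=np.load(n+".npy",allow_pickle=True).item();b=robot.camera(n)
    A=cv2.cvtColor(a["img"],cv2.COLOR_RGB2GRAY).astype(np.float32);B=cv2.cvtColor(b["img"],cv2.COLOR_RGB2GRAY).astype(np.float32)
    for nm,P,w,h in((("nextbot_right",(20,-44,-10),12,24),) if n=="top" else (("bottom",(20,-30,-46),14,5),("next",(20,-35,-20),14,5),("bot_corner",(50,-28,-46),10,8))):
        p=proj(a,pt(L,P))[0].astype(int)
        T=A[p[1]-h//2:p[1]+h//2+1,p[0]-w//2:p[0]+w//2+1];m=6
        S=B[p[1]-h//2-m:p[1]+h//2+1+m,p[0]-w//2-m:p[0]+w//2+1+m]
        r=cv2.matchTemplate(cv2.resize(S,None,fx=4,fy=4,interpolation=2),cv2.resize(T,None,fx=4,fy=4,interpolation=2),cv2.TM_CCOEFF_NORMED)
        _,v,_,l=cv2.minMaxLoc(r);print(n,nm,p,round(v,3),np.array(l)/4-m)
    acc={}
    for k in range(4):
        c=robot.camera(n)
        for q in("liner_next","liner_bottom","liner_top"):
            for d in robot.tip_of(c,q)[:1]: acc.setdefault(q,[]).append(d["xyz"])
    for q,v in acc.items(): print(n,q,len(v),np.median(v,0).round(4))
```

```text
[0.49551215 0.05214714 0.12190161] [-7.82  3.79 -6.69  3.21 -1.84  0.84]
top nextbot_right [192 188] 0.275 [-0.5  -2.75]
top liner_next 4 [0.5598 0.0402 0.0238]
top liner_bottom 4 [0.5555 0.0418 0.0014]
top liner_top 4 [0.5499 0.0498 0.0663]
side bottom [253 188] 0.983 [-1.75 -0.75]
side next [253 180] 0.937 [-1.5 -1. ]
side bot_corner [263 187] 0.958 [ 2.5 -1.5]
side liner_next 3 [0.558  0.04   0.0271]
side liner_bottom 3 [0.554  0.0456 0.0022]
side liner_top 4 [0.552  0.0494 0.0644]
```

```bash
cat >> h.py <<'E'
L2=sh(L,(2,3.5,0))
E
python3 - <<'E'
from h import *
t=tool();G=np.load("G.npy");a=tilt(L2,15)@G
print(t.round(3));print("world diff",(a-t)[:3,3]*1000,rel(t,a));b=sh(a,-11*L[:3,0]);print(rel(t,b),rel(t,sh(b,(0,0,10))))
E
```

```text
[[-0.031  0.916  0.401  0.496]
 [ 0.975 -0.061  0.214  0.052]
 [ 0.221  0.397 -0.891  0.122]
 [ 0.     0.     0.     1.   ]]
world diff [ 2.49422052 -5.66075766  5.3740698 ] [-4.41  4.77 -5.    3.26 -1.82  0.88]
[-3.36 -5.33 -9.24  3.26 -1.82  0.88] [ -1.16  -1.35 -18.15   3.26  -1.82   0.88]
```

>>> {"op": "move_arm", "data": {
  "series": "-0.9 0.5 -1.2 0.7 -0.4 0.2; -1.8 1 -2.4 1.3 -0.7 0.4; -2.6 1.5 -3.6 2 -1.1 0.5; -3.5 2 -4.8 2.6 -1.4 0.7; -4.3 2.5 -6 3.3 -1.8 0.9; -4.3 2.5 -6 3.3 -1.8 0.9; -4.3 2.5 -6 3.3 -1.8 0.9"
}}

```text
time: 15.15
position: [0.4963, 0.0465, 0.1278]
tool_rot: [0.703, 0.682, 0.194, 0.055]
ft_force: [0.2, -0.0, -0.5]
grip_width: 0.0079
grip_force: 25.0
```

Run:
```python
from h import *
t=tool();G=np.load("G.npy");print(log(),robot.get_obs()["ft_force"].round(2));a=tilt(L2,15)@G
print(rel(t,a));b=sh(a,-10*L[:3,0]);print(rel(t,b))
for n in("side","top"):
  acc={}
  for k in range(3):
    c=robot.camera(n)
    for q in("liner_next","liner_bottom","liner_top","liner_top_flange"):
        for d in robot.tip_of(c,q)[:1]: acc.setdefault(q,[]).append(d["xyz"])
  for q,v in acc.items(): print(n,q,len(v),np.median(v,0).round(4))
```

```text
[-0.323  0.439  2.119  0.801  0.413 -1.007] [ 0.16 -0.04 -0.54]
[-0.18  2.01  0.94  0.01 -0.04  0.01]
[ 0.52 -7.38 -2.41  0.01 -0.04  0.01]
side liner_next 2 [0.5549 0.0402 0.0266]
side liner_bottom 3 [0.5556 0.0454 0.0014]
side liner_top 3 [0.5486 0.0377 0.0677]
side liner_top_flange 3 [0.6113 0.0356 0.0681]
top liner_next 3 [0.5563 0.04   0.0239]
top liner_bottom 3 [0.5582 0.041  0.0013]
top liner_top 3 [0.5447 0.042  0.0676]
top liner_top_flange 3 [0.6091 0.0366 0.0707]
```

>>> {"op": "move_arm", "data": {
  "series": "0.1 -1.8 -0.6 0 0 0; 0.3 -3.7 -1.2 0 0 0; 0.4 -5.5 -1.8 0 0 0; 0.5 -7.4 -2.4 0 0 0; 0.5 -7.4 -2.4 0 0 0"
}}

```text
time: 17.07
position: [0.4876, 0.0471, 0.1273]
tool_rot: [0.704, 0.681, 0.194, 0.055]
ft_force: [-0.5, 0.1, -1.2]
grip_width: 0.008
grip_force: 25.0
```

Run:
```python
from h import *
t=tool();print(log(),robot.get_obs()["ft_force"].round(2))
print(rel(t,sh(t,(0,0,15))),rel(t,sh(t,(0,0,80))))
for n in("side","top"):
  c=robot.camera(n)
  for q in("liner_next","liner_bottom","liner_top","liner_top_flange"):
    print(n,q,[(d["p"],np.round(d["xyz"],4)) for d in robot.tip_of(c,q)[:1]])
```

```text
[-0.329  0.434  2.139  0.823  0.406 -1.035] [-0.53  0.14 -1.16]
[  2.97   5.12 -13.78   0.    -0.    -0.  ] [ 15.86  27.29 -73.51   0.    -0.    -0.  ]
side liner_next [(0.74, array([0.5572, 0.0442, 0.0252]))]
side liner_bottom [(0.67, array([0.5568, 0.044 , 0.001 ]))]
side liner_top [(0.86, array([0.5406, 0.0398, 0.067 ]))]
side liner_top_flange [(0.78, array([0.6029, 0.0391, 0.0669]))]
top liner_next [(0.63, array([0.5593, 0.0409, 0.0224]))]
top liner_bottom [(0.65, array([ 5.557e-01,  4.470e-02, -2.000e-04]))]
top liner_top [(0.95, array([0.5398, 0.0419, 0.0669]))]
top liner_top_flange [(0.98, array([0.5983, 0.0368, 0.0695]))]
```

Flange edge is at x≈0.601 and the next lip's edge at ≈0.611, so it is clear. I'll lift slowly, then faster.

>>> {"op": "move_arm", "data": {
  "series": "1 1.7 -4.6 0 0 0; 2 3.4 -9.2 0 0 0; 3 5.1 -13.8 0 0 0; 5 8.5 -23 0 0 0; 8 13.6 -37 0 0 0; 12 20.5 -55 0 0 0; 16 27.3 -73.5 0 0 0; 16 27.3 -73.5 0 0 0"
}}

```text
time: 18.23
position: [0.4904, 0.0465, 0.2108]
tool_rot: [0.703, 0.682, 0.196, 0.058]
ft_force: [0.6, 0.3, 0.1]
grip_width: 0.0076
grip_force: 25.0
```

Run:
```python
from h import *
t=tool();print(log(),robot.get_obs()["ft_force"].round(2),robot.get_obs()["time"])
G=np.load("G.npy")
for n in("side","top"):
  acc={}
  for k in range(2):
    c=robot.camera(n)
    for q in("liner_next","liner_bottom","liner_top","liner_top_flange"):
      for d in robot.tip_of(c,q)[:3]:
          if abs(d["xyz"][1])<.1: acc.setdefault(q,[]).append(np.round(d["xyz"],3).tolist());break
  print(n,acc)
X=t@np.linalg.inv(G);print("liner by hand",X[:3,3],pt(X,(59.3,0,16.7)),R.from_matrix(X[:3,:3]).as_euler('ZYX',degrees=True))
S=H.copy();S[2,3]=.008
def seat(deg,dx,dz): return sh(tilt(S,deg),dx*H[:3,0]+np.array([0,0,dz]))
for v in((10,-20,90),(10,-12,30),(10,-12,8)):
    T=seat(*v)@G;print(v,T[:3,3].round(4),rel(t,T))
```

```text
[-0.328  0.249  2.047  0.522  0.619 -0.691] [0.62 0.28 0.14] 18.2333
side {'liner_next': [[0.558, 0.041, 0.025], [0.559, 0.039, 0.024]], 'liner_bottom': [[0.552, 0.048, 0.002], [0.553, 0.046, 0.001]], 'liner_top': [[0.545, 0.041, 0.149], [0.539, 0.042, 0.145]], 'liner_top_flange': [[0.607, 0.038, 0.152], [0.602, 0.037, 0.144]]}
top {'liner_next': [[0.557, 0.041, 0.023], [0.557, 0.044, 0.023]], 'liner_bottom': [[0.558, 0.041, 0.0], [0.558, 0.044, 0.001]], 'liner_top': [[0.539, 0.043, 0.147], [0.54, 0.042, 0.149]], 'liner_top_flange': [[0.601, 0.038, 0.148], [0.602, 0.039, 0.152]]}
liner by hand [0.54293719 0.04163877 0.15141502] [0.60439664 0.03754988 0.15259738] [-3.82869223 14.62851181 -0.08268686]
(10, -20, 90) [ 0.432  -0.2371  0.1635] [-286.99  -52.87  -29.73   -6.22   -3.31    7.  ]
(10, -12, 30) [ 0.4398 -0.2388  0.1035] [-300.48  -66.38   27.71   -6.22   -3.31    7.  ]
(10, -12, 8) [ 0.4398 -0.2388  0.0815] [-304.78  -74.05   47.88   -6.22   -3.31    7.  ]
```

>>> {"op": "move_arm", "data": {
  "series": "-36 -7 -4 -0.8 -0.4 0.9; -72 -13 -7 -1.6 -0.8 1.8; -108 -20 -11 -2.3 -1.2 2.6; -144 -27 -15 -3.1 -1.6 3.5; -180 -33 -19 -3.9 -2 4.4; -216 -40 -22 -4.7 -2.5 5.3; -252 -47 -26 -5.5 -3 6.2; -287 -53 -30 -6.2 -3.3 7"
}}

```text
time: 19.9
position: [0.4285, -0.2384, 0.1598]
tool_rot: [0.746, 0.623, 0.213, 0.101]
ft_force: [-0.1, -0.4, -0.9]
grip_width: 0.0079
grip_force: 25.0
```

```bash
cat >> h.py <<'E'
S=H.copy();S[2,3]=.008
def seat(deg,dx,dz,dy=0): return sh(tilt(S,deg),dx*H[:3,0]+dy*H[:3,1]+np.array([0,0,dz]))
E
python3 - <<'E'
from h import *
t=tool();print(log());G=np.load("G.npy");print(rel(t,seat(10,-20,90)@G),rel(t,seat(10,-12,40)@G))
E
```

```text
[-1.042  0.397  2.07   0.768  0.689 -1.472]
[ 2.43  4.39 -1.61 -0.39  0.01 -0.19] [-7.830e+00 -9.170e+00  4.609e+01 -3.900e-01  1.000e-02 -1.900e-01]
```

>>> {"op": "move_arm", "data": {
  "series": "-2.6 -3 15.4 -0.1 0 0; -5.2 -6.1 30.7 -0.3 0 -0.1; -7.8 -9.2 46.1 -0.4 0 -0.2; -7.8 -9.2 46.1 -0.4 0 -0.2; -7.8 -9.2 46.1 -0.4 0 -0.2"
}}

```text
time: 20.32
position: [0.4404, -0.2366, 0.1133]
tool_rot: [0.744, 0.624, 0.215, 0.103]
ft_force: [0.1, -0.7, -2.1]
grip_width: 0.0075
grip_force: 25.0
```

Run:
```python
from h import *
t=tool();print(log(),robot.get_obs()["ft_force"].round(2));G=np.load("G.npy");print(rel(t,seat(10,-12,40)@G))
X=t@np.linalg.inv(G)
print("hand: origin",X[:3,3].round(4),"flange",pt(X,(59.3,0,16.7)).round(4),"H lip",pt(H,(56,0,26.2)).round(4),"nose",pt(H,(-56.2,0,25.4)).round(4))
for n in("side","top"):
  acc={}
  for k in range(4):
    c=robot.camera(n)
    for q in("liner_top","liner_top_flange","holder_lip","catch_nose"):
      for d in robot.tip_of(c,q)[:3]:
          if -.35<d["xyz"][1]<-.15 and d["xyz"][0]<.62: acc.setdefault(q,[]).append(d["xyz"]);break
  for q,v in acc.items(): print(n,q,len(v),np.median(v,0).round(4))
```

```text
[-1.017  0.512  2.094  0.924  0.588 -1.641] [ 0.07 -0.71 -2.13]
[-2.23  0.02 -0.69 -0.1  -0.12  0.03]
hand: origin [ 0.4961 -0.2501  0.0583] flange [ 0.5559 -0.2634  0.0643] H lip [ 0.5639 -0.2678  0.0262] nose [ 0.4544 -0.2433  0.0254]
side liner_top 4 [ 0.4972 -0.2503  0.057 ]
side liner_top_flange 4 [ 0.5588 -0.2657  0.0648]
side holder_lip 4 [ 0.5632 -0.267   0.023 ]
side catch_nose 4 [ 0.4542 -0.2464  0.0246]
top liner_top 4 [ 0.4952 -0.2503  0.0603]
top liner_top_flange 4 [ 0.5547 -0.2659  0.0667]
top holder_lip 4 [ 0.5606 -0.269   0.0248]
```

Run:
```python
from h import *
t=tool();G=np.load("G.npy")
for v in((12,-6,40),(12,-6,15),(12,-6,4)): print(v,rel(t,seat(*v)@G))
```

```text
(12, -6, 40) [-2.04  8.42 -0.74  1.92 -0.05  0.51]
(12, -6, 15) [-6.81 -2.15 21.41  1.92 -0.05  0.51]
(12, -6, 4) [-8.91 -6.8  31.16  1.92 -0.05  0.51]
```

>>> {"op": "move_arm", "data": {
  "series": "-2 8.4 -0.7 1.9 0 0.5; -3.6 4.9 6.6 1.9 0 0.5; -5.2 1.4 14 1.9 0 0.5; -6.8 -2.2 21.4 1.9 0 0.5; -7.9 -4.5 26.3 1.9 0 0.5; -8.9 -6.8 31.2 1.9 0 0.5; -8.9 -6.8 31.2 1.9 0 0.5; -8.9 -6.8 31.2 1.9 0 0.5"
}}

```text
time: 22.98
position: [0.4474, -0.2404, 0.0813]
tool_rot: [0.748, 0.625, 0.205, 0.09]
ft_force: [1.1, 0.3, -1.1]
grip_width: 0.0078
grip_force: 25.0
```

Run:
```python
from h import *
t=tool();G=np.load("G.npy");print(log(),robot.get_obs()["ft_force"].round(2),rel(t,seat(12,-6,4)@G))
X=t@np.linalg.inv(G)
print("hand: origin",X[:3,3].round(4),"flange",pt(X,(59.3,0,16.7)).round(4),"H lip",pt(H,(56,0,26.2)).round(4))
for n in("side","top"):
  acc={}
  for k in range(3):
    c=robot.camera(n)
    for q in("liner_top","liner_top_flange","holder_lip"):
      for d in robot.tip_of(c,q)[:3]:
          if -.35<d["xyz"][1]<-.15 and d["xyz"][0]<.62: acc.setdefault(q,[]).append(d["xyz"]);break
  for q,v in acc.items(): print(n,q,len(v),np.median(v,0).round(4))
for v in((12,-6,2),(12,-6,0),(12,-6,-2),(12,-6,-4)): print(v,rel(t,seat(*v)@G))
```

```text
[-0.991  0.586  2.073  0.942  0.543 -1.647] [ 1.12  0.33 -1.06] [-0.07  0.18 -0.23 -0.   -0.09 -0.02]
hand: origin [ 0.5012 -0.2536  0.0244] flange [ 0.5612 -0.267   0.0284] H lip [ 0.5639 -0.2678  0.0262]
side liner_top 3 [ 0.5017 -0.255   0.023 ]
side liner_top_flange 3 [ 0.5624 -0.2686  0.0284]
side holder_lip 3 [ 0.5636 -0.2678  0.0254]
top liner_top 3 [ 0.4999 -0.2532  0.026 ]
top liner_top_flange 3 [ 0.5599 -0.2683  0.0283]
top holder_lip 2 [ 0.5608 -0.2714  0.025 ]
(12, -6, 2) [-0.46 -0.6   1.57 -0.   -0.09 -0.02]
(12, -6, 0) [-0.85 -1.38  3.37 -0.   -0.09 -0.02]
(12, -6, -2) [-1.24 -2.17  5.17 -0.   -0.09 -0.02]
(12, -6, -4) [-1.63 -2.95  6.97 -0.   -0.09 -0.02]
```

Run:
```python
from h import *
t=tool();G=np.load("G.npy")
for v in((12,-7.5,4),(12,-7.5,0),(12,-7.5,-2),(12,-7.5,-4)): print(v,rel(t,seat(*v)@G))
```

```text
(12, -7.5, 4) [ 0.1  -1.4  -0.63  0.02 -0.06  0.01]
(12, -7.5, 0) [-0.68 -2.97  2.97  0.02 -0.06  0.01]
(12, -7.5, -2) [-1.07 -3.75  4.77  0.02 -0.06  0.01]
(12, -7.5, -4) [-1.45 -4.53  6.57  0.02 -0.06  0.01]
```

>>> {"op": "move_arm", "data": {
  "series": "0.1 -1.4 -0.6 0 0 0; 0.1 -1.4 -0.6 0 0 0; -0.3 -2.2 1.2 0 0 0; -0.7 -3 3 0 0 0; -1.1 -3.8 4.8 0 0 0; -1.1 -3.8 4.8 0 0 0"
}}

```text
time: 24.68
position: [0.4458, -0.2402, 0.0751]
tool_rot: [0.748, 0.625, 0.205, 0.09]
ft_force: [-0.4, -0.0, -0.4]
grip_width: 0.0076
grip_force: 25.0
```

>>> {"op": "move_arm", "data": {
  "series": "-0.2 -0.4 0.9 0 0 0; -0.4 -0.8 1.8 0 0 0; -0.4 -0.8 1.8 0 0 0"
}}

```text
time: 24.93
position: [0.4459, -0.2402, 0.0735]
tool_rot: [0.748, 0.625, 0.205, 0.09]
ft_force: [-0.1, 0.4, 0.6]
grip_width: 0.0079
grip_force: 25.0
```

Run:
```python
from h import *
t=tool();G=np.load("G.npy");o=robot.get_obs();print(o["ft_force"].round(2),o["moment"].round(2),o["time"],rel(t,seat(12,-7.5,-4)@G))
X=t@np.linalg.inv(G)
print("hand: origin",X[:3,3].round(4),"flange",pt(X,(59.3,0,16.7)).round(4))
for n in("side","top"):
  acc={}
  for k in range(2):
    c=robot.camera(n)
    for q in("liner_top","liner_top_flange","holder_lip"):
      for d in robot.tip_of(c,q)[:3]:
          if -.35<d["xyz"][1]<-.15 and d["xyz"][0]<.62: acc.setdefault(q,[]).append(d["xyz"]);break
  for q,v in acc.items(): print(n,q,len(v),np.median(v,0).round(4))
```

```text
[-0.07  0.41  0.61] [-0.09  0.24 -0.02] 24.9333 [ 0.01  0.14 -0.09  0.02 -0.07 -0.  ]
hand: origin [ 0.4997 -0.2534  0.0166] flange [ 0.5597 -0.2668  0.0206]
side liner_top 2 [ 0.4993 -0.2553  0.0158]
side liner_top_flange 2 [ 0.561  -0.2677  0.0201]
side holder_lip 2 [ 0.5644 -0.2666  0.0248]
top liner_top 2 [ 0.4992 -0.2538  0.0195]
top liner_top_flange 2 [ 0.56   -0.2675  0.0234]
top holder_lip 2 [ 0.5612 -0.2723  0.0269]
```

Run:
```python
from h import *
t=tool();G=np.load("G.npy")
for v in((12,-4,-4),(12,0,-4),(12,1.5,-4)): print(v,rel(t,seat(*v)@G))
```

```text
(12, -4, -4) [-0.22  3.27  1.32  0.02 -0.05  0.01]
(12, 0, -4) [-0.54  6.95  2.86  0.02 -0.05  0.01]
(12, 1.5, -4) [-0.66  8.33  3.43  0.02 -0.05  0.01]
```

>>> {"op": "move_arm", "data": {
  "series": "-0.1 1.6 0.7 0 0 0; -0.2 3.3 1.3 0 0 0; -0.4 5.1 2.1 0 0 0; -0.5 7 2.9 0 0 0; -0.5 7 2.9 0 0 0"
}}

```text
time: 26.15
position: [0.4531, -0.2412, 0.0735]
tool_rot: [0.748, 0.625, 0.205, 0.09]
ft_force: [-3.2, 0.6, 2.3]
grip_width: 0.0078
grip_force: 25.0
```

Run:
```python
from h import *
t=tool();G=np.load("G.npy");o=robot.get_obs();print(o["ft_force"].round(2),o["moment"].round(2),o["time"])
for v in((12,0,-4),(12,1,-4),(12,2,-4)): print(v,rel(t,seat(*v)@G))
for n in("side","top"):
  acc={}
  for k in range(2):
    c=robot.camera(n)
    for q in("liner_top","liner_top_flange","holder_lip"):
      for d in robot.tip_of(c,q)[:3]:
          if -.35<d["xyz"][1]<-.15 and d["xyz"][0]<.62: acc.setdefault(q,[]).append(d["xyz"]);break
  for q,v in acc.items(): print(n,q,len(v),np.median(v,0).round(4))
```

```text
[-3.25  0.57  2.27] [-0.02  0.57  0.1 ] 26.15
(12, 0, -4) [-0.57  0.32 -0.11 -0.03 -0.1   0.03]
(12, 1, -4) [-0.65  1.24  0.27 -0.03 -0.1   0.03]
(12, 2, -4) [-0.73  2.16  0.65 -0.03 -0.1   0.03]
side liner_top 2 [ 0.5082 -0.2566  0.015 ]
side liner_top_flange 2 [ 0.5692 -0.272   0.0218]
side holder_lip 2 [ 0.5646 -0.269   0.0242]
top liner_top 2 [ 0.5072 -0.2542  0.0166]
top liner_top_flange 2 [ 0.5672 -0.2694  0.023 ]
top holder_lip 1 [ 0.449  -0.2447  0.0846]
```

The -3.2 N along x and the flange 4–5 mm past the lip edge show it is under the lip and at the wall. Now I'll ease off about 1 mm and lay it down towards the catch.

```bash
cat >> h.py <<'E'
def lay(th,dx=-.8,off=-.8):
    a=np.radians(th);return seat(th,dx,off-(13.3*np.sin(a)-16.7*np.cos(a)+16.7))
E
python3 - <<'E'
from h import *
t=tool();G=np.load("G.npy")
for th in(12,10,8,6,4.5,3,1.5,0,-1): print(th,rel(t,lay(th)@G))
E
```

```text
12 [-0.21 -0.5  -0.42 -0.   -0.08  0.01]
10 [-0.75 -3.52  2.09 -1.96 -0.08 -0.41]
8 [-1.33 -6.44  4.73 -3.91 -0.07 -0.83]
6 [-1.93 -9.25  7.48 -5.87 -0.07 -1.25]
4.5 [ -2.39 -11.29   9.62  -7.34  -0.06  -1.56]
3 [ -2.87 -13.26  11.83  -8.8   -0.06  -1.88]
1.5 [ -3.37 -15.17  14.1  -10.27  -0.06  -2.19]
0 [ -3.87 -17.01  16.43 -11.73  -0.05  -2.51]
-1 [ -4.22 -18.2   18.02 -12.71  -0.05  -2.72]
```

>>> {"op": "move_arm", "data": {
  "series": "-0.2 -0.5 -0.4 0 0 0; -0.5 -2 0.8 -1 0 -0.2; -0.8 -3.5 2.1 -2 0 -0.4; -1.3 -6.4 4.7 -3.9 0 -0.8; -1.9 -9.3 7.5 -5.9 0 -1.3; -2.4 -11.3 9.6 -7.3 0 -1.6; -2.4 -11.3 9.6 -7.3 0 -1.6"
}}

```text
time: 27.53
position: [0.4477, -0.2423, 0.0598]
tool_rot: [0.733, 0.619, 0.244, 0.142]
ft_force: [4.0, -0.6, -1.0]
grip_width: 0.0079
grip_force: 25.1
```

Run:
```python
from h import *
t=tool();G=np.load("G.npy");o=robot.get_obs();print(log(),o["ft_force"].round(2),o["moment"].round(2),o["time"])
for th in(4.5,3,2,1.5,1,0,-1): print(th,rel(t,lay(th)@G))
for n in("side","top"):
    c=robot.camera(n)
    for q in("liner_top","liner_top_flange","liner_top_tab"): print(n,q,[(d["p"],np.round(d["xyz"],4)) for d in robot.tip_of(c,q)[:1]])
```

```text
[-1.059  0.678  2.167  1.425  0.543 -2.235] [ 3.96 -0.58 -1.01] [-0.19 -0.37 -0.09] 27.5333
4.5 [ 1.85 -1.13 -0.51  0.16  0.03 -0.15]
3 [ 1.43 -3.38  1.42 -1.31  0.03 -0.47]
2 [ 1.14 -4.86  2.75 -2.28  0.04 -0.68]
1.5 [ 0.99 -5.58  3.42 -2.77  0.04 -0.78]
1 [ 0.84 -6.3   4.11 -3.26  0.04 -0.89]
0 [ 0.53 -7.73  5.5  -4.24  0.05 -1.09]
-1 [ 0.22 -9.12  6.92 -5.22  0.05 -1.3 ]
side liner_top [(0.75, array([ 0.5079, -0.2587,  0.0094]))]
side liner_top_flange [(0.68, array([ 0.5689, -0.2725,  0.024 ]))]
side liner_top_tab [(0.71, array([ 0.442 , -0.2413,  0.07  ]))]
top liner_top [(0.97, array([ 0.5089, -0.2587,  0.0113]))]
top liner_top_flange [(0.66, array([ 0.5673, -0.2719,  0.0262]))]
top liner_top_tab [(0.87, array([ 0.4448, -0.2429,  0.0695]))]
```

>>> {"op": "move_arm", "data": {
  "series": "0.9 -1.1 -0.5 0 0 -0.1; 1.8 -1.2 -0.4 0.1 0 -0.2; 1.6 -2.3 0.5 -0.6 0 -0.3; 1.4 -3.4 1.4 -1.3 0 -0.5; 1.2 -4.9 2.8 -2.3 0 -0.7; 1.2 -4.9 2.8 -2.3 0 -0.7"
}}

```text
time: 28.43
position: [0.4459, -0.2395, 0.0566]
tool_rot: [0.725, 0.619, 0.257, 0.159]
ft_force: [8.7, -3.0, 2.9]
grip_width: 0.0081
grip_force: 25.0
```

Run:
```python
from h import *
t=tool();G=np.load("G.npy");o=robot.get_obs();print(log(),o["ft_force"].round(2),o["moment"].round(2),o["time"])
for th in(2,1,0,-1,-2): print(th,rel(t,lay(th)@G))
for n in("side","top"):
    c=robot.camera(n)
    for q in("liner_top","liner_top_flange","liner_top_tab"): print(n,q,[(d["p"],np.round(d["xyz"],4)) for d in robot.tip_of(c,q)[:1]])
```

```text
[-1.084  0.708  2.203  1.565  0.575 -2.422] [ 8.74 -3.02  2.94] [-0.5  -0.96 -0.53] 28.4333
2 [-0.81 -1.2   0.67  0.18 -0.    0.13]
1 [-1.09 -2.71  1.96 -0.79 -0.   -0.08]
0 [-1.38 -4.2   3.29 -1.77 -0.   -0.29]
-1 [-1.67 -5.66  4.65 -2.75  0.   -0.5 ]
-2 [-1.97 -7.09  6.04 -3.73  0.   -0.7 ]
side liner_top [(0.65, array([ 0.5091, -0.2596,  0.0091]))]
side liner_top_flange [(0.91, array([ 0.5671, -0.2728,  0.0256]))]
side liner_top_tab [(0.62, array([ 0.4414, -0.24  ,  0.0678]))]
top liner_top [(0.8, array([ 0.506 , -0.2586,  0.0144]))]
top liner_top_flange [(0.6, array([ 0.5661, -0.2701,  0.0292]))]
top liner_top_tab [(0.83, array([ 0.4418, -0.2393,  0.0628]))]
```

Run:
```python
from h import *
t=tool();G=np.load("G.npy")
for th in(2,1,0,-1,-2): print(th,rel(t,lay(th,1.0)@G))
```

```text
2 [-1.06  0.31  1.59  0.1   0.01  0.2 ]
1 [-1.34 -1.19  2.88 -0.87  0.01 -0.01]
0 [-1.62 -2.68  4.21 -1.85  0.01 -0.21]
-1 [-1.91 -4.13  5.57 -2.83  0.01 -0.42]
-2 [-2.2  -5.57  6.96 -3.81  0.01 -0.63]
```

>>> {"op": "move_arm", "data": {
  "series": "0 0.3 1.6 0.1 0 0.2; 0 0.3 1.6 0.1 0 0.2; 0 -0.4 2.2 -0.4 0 0.1; 0 -1.2 2.9 -0.9 0 0; 0 -1.2 2.9 -0.9 0 0"
}}

```text
time: 29.25
position: [0.4458, -0.2386, 0.0528]
tool_rot: [0.724, 0.618, 0.26, 0.164]
ft_force: [1.7, -0.4, -0.8]
grip_width: 0.0073
grip_force: 25.0
```

Run:
```python
from h import *
t=tool();G=np.load("G.npy");o=robot.get_obs();print(log(),o["ft_force"].round(2),o["moment"].round(2),o["time"])
for th in(1,0,-1,-2): print(th,rel(t,lay(th,1.)@G))
for n in("side","top"):
    c=robot.camera(n)
    for q in("liner_top","liner_top_flange","liner_top_tab"): print(n,q,[(d["p"],np.round(d["xyz"],4)) for d in robot.tip_of(c,q)[:1]])
```

```text
[-1.089  0.725  2.213  1.615  0.586 -2.486] [ 1.7  -0.39 -0.75] [-0.22  0.23 -0.06] 29.25
1 [-1.52  1.1  -0.14 -0.09 -0.    0.02]
0 [-1.8  -0.4   1.17 -1.06 -0.   -0.19]
-1 [-2.09 -1.88  2.51 -2.04  0.   -0.4 ]
-2 [-2.39 -3.33  3.88 -3.02  0.   -0.61]
side liner_top [(0.91, array([ 0.5089, -0.2551,  0.0062]))]
side liner_top_flange [(0.95, array([ 0.5686, -0.2688,  0.0233]))]
side liner_top_tab [(0.98, array([ 0.4395, -0.236 ,  0.0641]))]
top liner_top [(0.64, array([ 0.5102, -0.2517,  0.0113]))]
top liner_top_flange [(0.93, array([ 0.5651, -0.2688,  0.0257]))]
top liner_top_tab []
```

>>> {"op": "move_arm", "data": {
  "series": "-0.4 0 0.5 -0.5 0 -0.1; -0.8 -0.4 1.2 -1.1 0 -0.2; -0.8 -0.4 1.2 -1.1 0 -0.2; -0.8 -0.4 1.2 -1.1 0 -0.2"
}}

```text
time: 29.98
position: [0.445, -0.2375, 0.0519]
tool_rot: [0.721, 0.617, 0.266, 0.17]
ft_force: [-4.9, -0.7, 10.3]
grip_width: 0.0073
grip_force: 25.0
```

Run:
```python
from h import *
t=tool();G=np.load("G.npy");o=robot.get_obs();print(log(),o["ft_force"].round(2),o["moment"].round(2),o["time"])
for th in(0,-1,-2): print(th,rel(t,lay(th,1.)@G))
for n in("side","top"):
    c=robot.camera(n)
    for q in("liner_top","liner_top_flange","liner_top_tab","catch_nose"): print(n,q,[(d["p"],np.round(d["xyz"],4)) for d in robot.tip_of(c,q)[:1]])
```

```text
[-1.101  0.738  2.227  1.659  0.605 -2.549] [-4.93 -0.69 10.33] [-0.08 -0.07  0.05] 29.9833
0 [-2.69  1.02  0.83 -0.06 -0.11 -0.04]
-1 [-2.98 -0.48  2.15 -1.04 -0.1  -0.25]
-2 [-3.28 -1.96  3.49 -2.01 -0.1  -0.46]
side liner_top [(0.6, array([ 0.5074, -0.2532,  0.0104]))]
side liner_top_flange [(0.69, array([ 0.57  , -0.2663,  0.0256]))]
side liner_top_tab [(0.78, array([ 0.4411, -0.2381,  0.0591]))]
side catch_nose []
top liner_top [(0.71, array([ 0.5083, -0.2541,  0.0075]))]
top liner_top_flange [(0.91, array([ 0.5643, -0.2671,  0.0284]))]
top liner_top_tab [(0.64, array([ 0.4382, -0.2367,  0.063 ]))]
top catch_nose []
```

>>> {"op": "move_arm", "data": {
  "series": "-0.4 -0.3 0.4 0 0 0; -0.4 -0.3 0.4 0 0 0; -0.4 -0.3 0.4 0 0 0"
}}

```text
time: 30.73
position: [0.4449, -0.2374, 0.0518]
tool_rot: [0.721, 0.617, 0.266, 0.17]
ft_force: [-7.0, -0.5, 14.6]
grip_width: 0.0078
grip_force: 25.0
```

Run:
```python
from h import *
t=tool();G=np.load("G.npy");o=robot.get_obs();print(o["ft_force"].round(2),o["moment"].round(2),o["time"],rel(t,lay(0,1.)@G))
print(t[2,:3].round(2),rel(t,sh(t,(0,0,1))))
out=[]
for n in("side","top"):
    c=robot.camera(n)
    u=proj(c,pt(H,(-20,0,30)))[0].astype(int)-[32,30]
    im=cv2.resize(c["img"][u[1]:u[1]+56,u[0]:u[0]+64,::-1],None,fx=6,fy=6,interpolation=cv2.INTER_CUBIC)
    q=np.array([pt(S,(sx*64.5,sy*41.5,46)) for sx,sy in((1,1),(1,-1),(-1,-1),(-1,1))])
    cv2.polylines(im,[((proj(c,q)-u+.5)*6).astype(int)],True,(0,0,255),1)
    out.append(im)
cv2.imwrite("pics/press.png",np.hstack(out))
```

```text
[-6.95 -0.55 14.64] [-0.06 -0.14  0.01] 30.7333 [-2.69  1.07  0.82 -0.03 -0.12 -0.02]
[ 0.17  0.57 -0.8 ] [ 0.17  0.57 -0.8   0.   -0.    0.  ]
```

View pics/press.png

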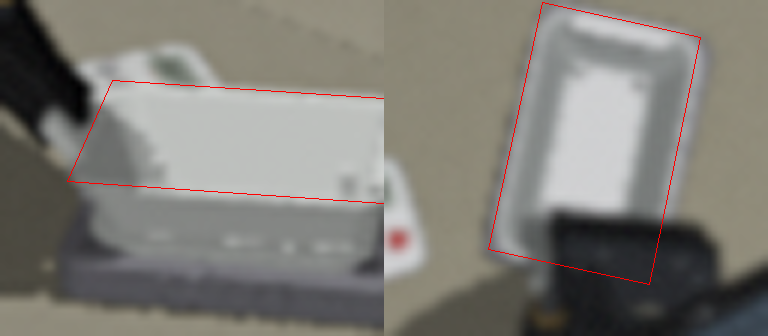

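The view shows the liner lying in the holder, with its rim along the predicted seated outline in both crops and the tab at (60,125) still held. It met a stiff stop at 14.6 N, so I'll check the catch with a gentle upward tug.

>>> {"op": "move_arm", "data": {
  "series": "0.2 0.7 -1 0 0 0; 0.4 1.2 -1.8 0 0 0; 0.4 1.2 -1.8 0 0 0"
}}

```text
time: 31.08
position: [0.4448, -0.2382, 0.0525]
tool_rot: [0.721, 0.617, 0.265, 0.169]
ft_force: [-0.3, 0.6, 0.5]
grip_width: 0.0079
grip_force: 25.0
```

>>> {"op": "move_arm", "data": {
  "series": "0.2 0.7 -1 0 0 0; 0.2 0.7 -1 0 0 0; 0.2 0.7 -1 0 0 0"
}}

```text
time: 31.33
position: [0.4449, -0.2384, 0.0531]
tool_rot: [0.721, 0.617, 0.265, 0.169]
ft_force: [2.5, 0.9, -7.9]
grip_width: 0.0077
grip_force: 25.0
```

The tug met -7.9 N after about 1 mm, so the catch is holding it. Now relax, release and retreat.

>>> {"op": "move_arm", "data": {
  "series": "-0.2 -0.5 0.7 0 0 0; -0.2 -0.5 0.7 0 0 0"
}}

```text
time: 31.5
position: [0.4452, -0.2385, 0.0529]
tool_rot: [0.721, 0.617, 0.266, 0.17]
ft_force: [1.7, 0.2, -3.8]
grip_width: 0.0079
grip_force: 25.0
```

>>> {"op": "move_arm", "data": {
  "series": "0 0 0 0 0 0; 0 0 0 0 0 0; 0 0 0 0 0 0; 0 0 0 0 0 0",
  "jaw": 0.25
}}

```text
time: 31.83
position: [0.4453, -0.239, 0.0533]
tool_rot: [0.721, 0.617, 0.266, 0.17]
ft_force: [-0.2, 0.3, 0.0]
grip_width: 0.0204
grip_force: 0.0
```

>>> {"op": "move_arm", "data": {
  "series": "0 0 -5 0 0 0; 0 0 -12 0 0 0; 0 0 -24 0 0 0; 0 0 -40 0 0 0; 0 0 -60 0 0 0; 0 0 -80 0 0 0; 0 0 -80 0 0 0; 0 0 -80 0 0 0"
}}

```text
time: 32.5
position: [0.3976, -0.2462, 0.118]
tool_rot: [0.721, 0.617, 0.265, 0.171]
ft_force: [-0.7, -0.5, 0.5]
grip_width: 0.0217
grip_force: 0.0
```

Run:
```python
from h import *
print(log(),robot.get_obs()["ft_force"].round(2),robot.get_obs()["time"])
print("seated exp origin",S[:3,3].round(4),"tab",pt(S,(-72.5,0,53.4)).round(4),"flange",pt(S,(59.3,0,16.7)).round(4))
for n in("side","top"):
  acc={}
  for k in range(3):
    c=robot.camera(n)
    for q in("liner_top","liner_top_flange","liner_top_tab","liner_next","liner_bottom","catch_nose","timer","beaker"):
      for d in robot.tip_of(c,q)[:1]: acc.setdefault(q,[]).append(d["xyz"])
  for q,v in acc.items(): print(n,q,len(v),np.median(v,0).round(4))
```

```text
[-1.238  0.544  2.263  1.318  0.651 -2.292] [-0.65 -0.51  0.51] 32.5
seated exp origin [ 0.5092 -0.2556  0.008 ] tab [ 0.4384 -0.2398  0.0614] flange [ 0.5671 -0.2685  0.0247]
side liner_top_flange 3 [ 0.5661 -0.2665  0.0255]
side liner_top_tab 3 [ 0.4402 -0.2366  0.0592]
side liner_next 3 [0.5564 0.04   0.0267]
side liner_bottom 3 [0.5563 0.0484 0.    ]
side timer 3 [ 0.4693 -0.1282  0.0056]
side beaker 2 [ 0.6918 -0.2627 -0.001 ]
side liner_top 2 [ 0.5081 -0.2551  0.0062]
side catch_nose 1 [ 0.5677 -0.2683  0.0246]
top liner_top 2 [ 0.5077 -0.2551  0.0093]
top liner_top_flange 3 [ 0.5677 -0.266   0.0274]
top liner_next 3 [0.5571 0.0396 0.0251]
top liner_bottom 3 [0.5531 0.0421 0.0009]
top timer 3 [ 4.688e-01 -1.315e-01  4.000e-04]
top liner_top_tab 2 [ 0.4376 -0.2387  0.0614]
top beaker 2 [ 6.907e-01 -2.608e-01 -4.000e-04]
```

```bash
python3 -c "
from rig import robot
print(robot.hand_in())"
```

```text
the job is handed in; nothing more can be done
None
```

The liner is seated flat in the holder under the lip and the catch, where a gentle upward tug of about 8 N confirmed it holds, and I handed the job in at about 33 s; but freeing it dragged the other two liners roughly 5 mm, which the task asked to avoid, and I left them there.

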